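# Fit castor bearing sleeves on kingpins and gauge them

## Task

Slide every loose bearing sleeve down over a kingpin of its own on the grey plate, any pin, gauge pad upwards, and press it through the stiff seal until it sits fully home on the solid boss. When all are home, take the gauge probe from its holder and touch its tip lightly for a moment on the datum post's pad and then on the brass pad of each sleeve, from the shortest sleeve to the tallest. Finally stand the probe back in its holder, collar flat on top, and leave the other things on the bench where they are.

Things in the scene. Friction and masses are not known exactly. Their poses are not given: they have to be found in the camera images.
- fixture: grey plate fixed to the bench, 80 x 310 x 15 mm thick, four identical upright castor kingpins in a row along its y. Origin: centre of its underside, z up. Each pin rises from a solid round boss (diameter 42 mm, top 30 mm above the bench); it is 20 mm in diameter up to 60 mm above the bench, then tapers to 10 mm at its tip at 72 mm. A black seal collar rings each pin on its boss
- seat0 (a point): boss top centre under the kingpin at fixture y = +112.5 mm, 30 mm above the bench; a home sleeve's underside is here. The stiff seal collar (diameter 33 mm) first stands 7 to 12 mm proud of the boss, unknown how far: a sleeve rests on it short of home; a steady push of about 8 N slides it down (no spring back) until it is flush and the sleeve meets the boss
- seat1 (a point): boss top centre under the kingpin at fixture y = +37.5 mm, 30 mm above the bench; a home sleeve's underside is here. The stiff seal collar (diameter 33 mm) first stands 7 to 12 mm proud of the boss, unknown how far: a sleeve rests on it short of home; a steady push of about 8 N slides it down (no spring back) until it is flush and the sleeve meets the boss
- seat2 (a point): boss top centre under the kingpin at fixture y = -37.5 mm, 30 mm above the bench; a home sleeve's underside is here. The stiff seal collar (diameter 33 mm) first stands 7 to 12 mm proud of the boss, unknown how far: a sleeve rests on it short of home; a steady push of about 8 N slides it down (no spring back) until it is flush and the sleeve meets the boss
- seat3 (a point): boss top centre under the kingpin at fixture y = -112.5 mm, 30 mm above the bench; a home sleeve's underside is here. The stiff seal collar (diameter 33 mm) first stands 7 to 12 mm proud of the boss, unknown how far: a sleeve rests on it short of home; a steady push of about 8 N slides it down (no spring back) until it is flush and the sleeve meets the boss
- sleeve_a: aluminium bearing sleeve, shortest of four sizes: outside diameter 46 mm, bore 23 mm right through, 28 mm tall, 0.10 kg give or take 30 %; stands upright on the bench. Origin: centre of its underside, z up. On its upper rim, 17 mm from the axis towards its +x, a small raised brass gauge pad (11 mm diameter, 3 mm high). May be absent
- sleeve_a_pad (a point): centre of the top face of that sleeve's brass gauge pad, 31 mm above the sleeve's underside
- sleeve_b: aluminium bearing sleeve, second shortest of four sizes: outside diameter 46 mm, bore 23 mm right through, 36 mm tall, 0.13 kg give or take 30 %; stands upright on the bench. Origin: centre of its underside, z up. On its upper rim, 17 mm from the axis towards its +x, a small raised brass gauge pad (11 mm diameter, 3 mm high). May be absent
- sleeve_b_pad (a point): centre of the top face of that sleeve's brass gauge pad, 39 mm above the sleeve's underside
- sleeve_c: aluminium bearing sleeve, second tallest of four sizes: outside diameter 46 mm, bore 23 mm right through, 44 mm tall, 0.15 kg give or take 30 %; stands upright on the bench. Origin: centre of its underside, z up. On its upper rim, 17 mm from the axis towards its +x, a small raised brass gauge pad (11 mm diameter, 3 mm high). May be absent
- sleeve_c_pad (a point): centre of the top face of that sleeve's brass gauge pad, 47 mm above the sleeve's underside
- sleeve_d: aluminium bearing sleeve, tallest of four sizes: outside diameter 46 mm, bore 23 mm right through, 52 mm tall, 0.18 kg give or take 30 %; stands upright on the bench. Origin: centre of its underside, z up. On its upper rim, 17 mm from the axis towards its +x, a small raised brass gauge pad (11 mm diameter, 3 mm high). May be absent
- sleeve_d_pad (a point): centre of the top face of that sleeve's brass gauge pad, 55 mm above the sleeve's underside
- probe: gauge probe, 0.15 kg, upright in its holder, z up: black round handle 22 mm in diameter from 6 to 70 mm above the origin; steel collar 32 mm in diameter, 6 mm thick, origin at its underside centre; below it a 12 mm stem and a thin sprung plunger, its round tip (6 mm diameter) 52 mm below the origin. The plunger gives up to 8 mm at 1 to 3.3 N, then is solid
- probe_tip (a point): lowest point of the probe's sprung tip, on its axis
- holder: grey block fixed to the bench, 70 x 70 mm, 60 mm tall, with an upright through-hole of 19 mm diameter in the middle of its top; the probe's stem hangs in the hole and its collar rests flat on the top. Origin: centre of its underside
- datum: round steel datum post fixed to the bench: foot 64 mm in diameter, column 32 mm in diameter up to 45 mm, with a brass pad 14 mm in diameter and 3 mm high on top. Origin: centre of its underside
- datum_pad (a point): centre of the datum pad's top face, 48 mm above the bench
- tin: bystander: closed paint tin, 72 mm in diameter, 85 mm tall; origin at its underside
- jar: bystander: closed green glass jar, 56 mm in diameter, 80 mm tall; origin at its underside
- wheel: bystander: black rubber castor wheel lying flat, 72 mm in diameter, 26 mm thick, with a steel hub face; origin at its underside
- spanner: bystander: steel spanner 150 mm long lying on the bench; its length is along its x
- swarf_tin: bystander: open empty steel tin, 70 mm in diameter, 45 mm tall; origin at its underside
Mind the look-alikes: they are no part of the job. Leave any blue look-alike of the sleeve_b alone.

How it is judged:
On the way, in this order (a step that is already met when the one before it is completed fails the run):
1. every sleeve is fully home on a kingpin (((horizontal distance between sleeve_a and seat0 below 0.004 m and z of sleeve_a in the frame of fixture between 0.026 and 0.0325 m and angle between sleeve_a's own z axis and vertical below 0.06 rad) or (horizontal distance between sleeve_a and seat1 below 0.004 m and z of sleeve_a in the frame of fixture between 0.026 and 0.0325 m and angle between sleeve_a's own z axis and vertical below 0.06 rad) or (horizontal distance between sleeve_a and seat2 below 0.004 m and z of sleeve_a in the frame of fixture between 0.026 and 0.0325 m and angle between sleeve_a's own z axis and vertical below 0.06 rad) or (horizontal distance between sleeve_a and seat3 below 0.004 m and z of sleeve_a in the frame of fixture between 0.026 and 0.0325 m and angle between sleeve_a's own z axis and vertical below 0.06 rad)) and ((horizontal distance between sleeve_b and seat0 below 0.004 m and z of sleeve_b in the frame of fixture between 0.026 and 0.0325 m and angle between sleeve_b's own z axis and vertical below 0.06 rad) or (horizontal distance between sleeve_b and seat1 below 0.004 m and z of sleeve_b in the frame of fixture between 0.026 and 0.0325 m and angle between sleeve_b's own z axis and vertical below 0.06 rad) or (horizontal distance between sleeve_b and seat2 below 0.004 m and z of sleeve_b in the frame of fixture between 0.026 and 0.0325 m and angle between sleeve_b's own z axis and vertical below 0.06 rad) or (horizontal distance between sleeve_b and seat3 below 0.004 m and z of sleeve_b in the frame of fixture between 0.026 and 0.0325 m and angle between sleeve_b's own z axis and vertical below 0.06 rad)) and ((horizontal distance between sleeve_c and seat0 below 0.004 m and z of sleeve_c in the frame of fixture between 0.026 and 0.0325 m and angle between sleeve_c's own z axis and vertical below 0.06 rad) or (horizontal distance between sleeve_c and seat1 below 0.004 m and z of sleeve_c in the frame of fixture between 0.026 and 0.0325 m and angle between sleeve_c's own z axis and vertical below 0.06 rad) or (horizontal distance between sleeve_c and seat2 below 0.004 m and z of sleeve_c in the frame of fixture between 0.026 and 0.0325 m and angle between sleeve_c's own z axis and vertical below 0.06 rad) or (horizontal distance between sleeve_c and seat3 below 0.004 m and z of sleeve_c in the frame of fixture between 0.026 and 0.0325 m and angle between sleeve_c's own z axis and vertical below 0.06 rad)) and ((horizontal distance between sleeve_d and seat0 below 0.004 m and z of sleeve_d in the frame of fixture between 0.026 and 0.0325 m and angle between sleeve_d's own z axis and vertical below 0.06 rad) or (horizontal distance between sleeve_d and seat1 below 0.004 m and z of sleeve_d in the frame of fixture between 0.026 and 0.0325 m and angle between sleeve_d's own z axis and vertical below 0.06 rad) or (horizontal distance between sleeve_d and seat2 below 0.004 m and z of sleeve_d in the frame of fixture between 0.026 and 0.0325 m and angle between sleeve_d's own z axis and vertical below 0.06 rad) or (horizontal distance between sleeve_d and seat3 below 0.004 m and z of sleeve_d in the frame of fixture between 0.026 and 0.0325 m and angle between sleeve_d's own z axis and vertical below 0.06 rad)) and contact force between the fingers and sleeve_a below 0.1 N and contact force between the fingers and sleeve_b below 0.1 N and contact force between the fingers and sleeve_c below 0.1 N and contact force between the fingers and sleeve_d below 0.1 N), for 0.2 s.
2. the held probe's tip is on the datum pad (distance between probe_tip and datum_pad below 0.007 m and contact force between probe and datum above 0.3 N), for 0.2 s.
3. the probe's tip is on the gauge pad of the shortest size (sleeve_a), fully home on its kingpin (distance between probe_tip and sleeve_a_pad below 0.007 m and contact force between probe and sleeve_a above 0.3 N and ((horizontal distance between sleeve_a and seat0 below 0.004 m and z of sleeve_a in the frame of fixture between 0.026 and 0.0325 m and angle between sleeve_a's own z axis and vertical below 0.06 rad) or (horizontal distance between sleeve_a and seat1 below 0.004 m and z of sleeve_a in the frame of fixture between 0.026 and 0.0325 m and angle between sleeve_a's own z axis and vertical below 0.06 rad) or (horizontal distance between sleeve_a and seat2 below 0.004 m and z of sleeve_a in the frame of fixture between 0.026 and 0.0325 m and angle between sleeve_a's own z axis and vertical below 0.06 rad) or (horizontal distance between sleeve_a and seat3 below 0.004 m and z of sleeve_a in the frame of fixture between 0.026 and 0.0325 m and angle between sleeve_a's own z axis and vertical below 0.06 rad))), for 0.2 s.
4. the probe's tip is on the gauge pad of the second shortest size (sleeve_b), fully home on its kingpin (distance between probe_tip and sleeve_b_pad below 0.007 m and contact force between probe and sleeve_b above 0.3 N and ((horizontal distance between sleeve_b and seat0 below 0.004 m and z of sleeve_b in the frame of fixture between 0.026 and 0.0325 m and angle between sleeve_b's own z axis and vertical below 0.06 rad) or (horizontal distance between sleeve_b and seat1 below 0.004 m and z of sleeve_b in the frame of fixture between 0.026 and 0.0325 m and angle between sleeve_b's own z axis and vertical below 0.06 rad) or (horizontal distance between sleeve_b and seat2 below 0.004 m and z of sleeve_b in the frame of fixture between 0.026 and 0.0325 m and angle between sleeve_b's own z axis and vertical below 0.06 rad) or (horizontal distance between sleeve_b and seat3 below 0.004 m and z of sleeve_b in the frame of fixture between 0.026 and 0.0325 m and angle between sleeve_b's own z axis and vertical below 0.06 rad))), for 0.2 s.
5. the probe's tip is on the gauge pad of the second tallest size (sleeve_c), fully home on its kingpin (distance between probe_tip and sleeve_c_pad below 0.007 m and contact force between probe and sleeve_c above 0.3 N and ((horizontal distance between sleeve_c and seat0 below 0.004 m and z of sleeve_c in the frame of fixture between 0.026 and 0.0325 m and angle between sleeve_c's own z axis and vertical below 0.06 rad) or (horizontal distance between sleeve_c and seat1 below 0.004 m and z of sleeve_c in the frame of fixture between 0.026 and 0.0325 m and angle between sleeve_c's own z axis and vertical below 0.06 rad) or (horizontal distance between sleeve_c and seat2 below 0.004 m and z of sleeve_c in the frame of fixture between 0.026 and 0.0325 m and angle between sleeve_c's own z axis and vertical below 0.06 rad) or (horizontal distance between sleeve_c and seat3 below 0.004 m and z of sleeve_c in the frame of fixture between 0.026 and 0.0325 m and angle between sleeve_c's own z axis and vertical below 0.06 rad))), for 0.2 s.
6. the probe's tip is on the gauge pad of the tallest size (sleeve_d), fully home on its kingpin (distance between probe_tip and sleeve_d_pad below 0.007 m and contact force between probe and sleeve_d above 0.3 N and ((horizontal distance between sleeve_d and seat0 below 0.004 m and z of sleeve_d in the frame of fixture between 0.026 and 0.0325 m and angle between sleeve_d's own z axis and vertical below 0.06 rad) or (horizontal distance between sleeve_d and seat1 below 0.004 m and z of sleeve_d in the frame of fixture between 0.026 and 0.0325 m and angle between sleeve_d's own z axis and vertical below 0.06 rad) or (horizontal distance between sleeve_d and seat2 below 0.004 m and z of sleeve_d in the frame of fixture between 0.026 and 0.0325 m and angle between sleeve_d's own z axis and vertical below 0.06 rad) or (horizontal distance between sleeve_d and seat3 below 0.004 m and z of sleeve_d in the frame of fixture between 0.026 and 0.0325 m and angle between sleeve_d's own z axis and vertical below 0.06 rad))), for 0.2 s.
At the end, for the whole second after the job is handed in: every sleeve present is on a kingpin, upright, axis within 4 mm of the pin's, underside at most 2.5 mm above the boss top; the probe stands upright in its holder with its collar within 4 mm of the holder's top; all at rest and released (((horizontal distance between sleeve_a and seat0 below 0.004 m and z of sleeve_a in the frame of fixture between 0.026 and 0.0325 m and angle between sleeve_a's own z axis and vertical below 0.06 rad) or (horizontal distance between sleeve_a and seat1 below 0.004 m and z of sleeve_a in the frame of fixture between 0.026 and 0.0325 m and angle between sleeve_a's own z axis and vertical below 0.06 rad) or (horizontal distance between sleeve_a and seat2 below 0.004 m and z of sleeve_a in the frame of fixture between 0.026 and 0.0325 m and angle between sleeve_a's own z axis and vertical below 0.06 rad) or (horizontal distance between sleeve_a and seat3 below 0.004 m and z of sleeve_a in the frame of fixture between 0.026 and 0.0325 m and angle between sleeve_a's own z axis and vertical below 0.06 rad)) and ((horizontal distance between sleeve_b and seat0 below 0.004 m and z of sleeve_b in the frame of fixture between 0.026 and 0.0325 m and angle between sleeve_b's own z axis and vertical below 0.06 rad) or (horizontal distance between sleeve_b and seat1 below 0.004 m and z of sleeve_b in the frame of fixture between 0.026 and 0.0325 m and angle between sleeve_b's own z axis and vertical below 0.06 rad) or (horizontal distance between sleeve_b and seat2 below 0.004 m and z of sleeve_b in the frame of fixture between 0.026 and 0.0325 m and angle between sleeve_b's own z axis and vertical below 0.06 rad) or (horizontal distance between sleeve_b and seat3 below 0.004 m and z of sleeve_b in the frame of fixture between 0.026 and 0.0325 m and angle between sleeve_b's own z axis and vertical below 0.06 rad)) and ((horizontal distance between sleeve_c and seat0 below 0.004 m and z of sleeve_c in the frame of fixture between 0.026 and 0.0325 m and angle between sleeve_c's own z axis and vertical below 0.06 rad) or (horizontal distance between sleeve_c and seat1 below 0.004 m and z of sleeve_c in the frame of fixture between 0.026 and 0.0325 m and angle between sleeve_c's own z axis and vertical below 0.06 rad) or (horizontal distance between sleeve_c and seat2 below 0.004 m and z of sleeve_c in the frame of fixture between 0.026 and 0.0325 m and angle between sleeve_c's own z axis and vertical below 0.06 rad) or (horizontal distance between sleeve_c and seat3 below 0.004 m and z of sleeve_c in the frame of fixture between 0.026 and 0.0325 m and angle between sleeve_c's own z axis and vertical below 0.06 rad)) and ((horizontal distance between sleeve_d and seat0 below 0.004 m and z of sleeve_d in the frame of fixture between 0.026 and 0.0325 m and angle between sleeve_d's own z axis and vertical below 0.06 rad) or (horizontal distance between sleeve_d and seat1 below 0.004 m and z of sleeve_d in the frame of fixture between 0.026 and 0.0325 m and angle between sleeve_d's own z axis and vertical below 0.06 rad) or (horizontal distance between sleeve_d and seat2 below 0.004 m and z of sleeve_d in the frame of fixture between 0.026 and 0.0325 m and angle between sleeve_d's own z axis and vertical below 0.06 rad) or (horizontal distance between sleeve_d and seat3 below 0.004 m and z of sleeve_d in the frame of fixture between 0.026 and 0.0325 m and angle between sleeve_d's own z axis and vertical below 0.06 rad)) and horizontal distance between probe and holder below 0.005 m and z of probe in the frame of holder between 0.056 and 0.064 m and angle between probe's own z axis and vertical below 0.08 rad and linear speed of each of sleeve_a, sleeve_b, sleeve_c, sleeve_d, probe below 0.02 m/s); the robot touches nothing.
It fails at once if a bystander (tin, jar, wheel, spanner, open tin) is pushed more than 50 mm away (distance of any of tin, jar, wheel, spanner, swarf_tin from where it was at the start of the episode above 0.05 m).
It fails at once if the probe is jammed hard (over 20 N) onto a pad (contact force between probe and datum above 20 N or contact force between probe and sleeve_a above 20 N or contact force between probe and sleeve_b above 20 N or contact force between probe and sleeve_c above 20 N or contact force between probe and sleeve_d above 20 N).
Of sleeve_a, sleeve_b, sleeve_c, sleeve_d only 3 to 4 are there at a start; the rules pass over those that are not, and their reading is None.
At some moment in a run one of sleeve_a, sleeve_b, sleeve_c, sleeve_d may be knocked a few centimetres aside while the robot is not near it.
It also fails if it takes over 210 s, if anything falls off the work surface, if the arm or the gripper's body presses on something with over 40 N, if the wrist force passes 120 N, or if a joint passes its speed limit or range.

## Robot

A 6-joint arm with a two-finger parallel gripper is mounted at the origin on the work surface. World frame = base frame: x ahead of the robot, y to its left, z up, the work surface at z = 0. Lengths are in m, angles in rad, forces in N, time in s.
With the tool pointing down it reaches from about 0.3 to 0.875 m from the base axis. Payload 6.4 kg.
Tool frame: the origin (TCP) lies on the centre line of the jaws, within the pads' length; the fingertips stand 22 mm ahead of it and the grasp point (between the pads) lies 3 mm ahead of it; z points along the fingers, y is the line along which they close (so a half turn about z gives the same grasp; the last joint's range is limited). The gripper opens to 88 mm and grips with 3 to 60 N. Pads are 18 mm wide; open, the fingers measure 123 mm over their backs; the gripper's body (75 mm by 187 mm) begins 45 mm behind the grasp point.
Start: joints at [-1.443, 0.181, 1.607, -0, 1.354, -0.206], TCP at [0.188, -0.543, 0.261] pointing down, gripper open.
Joint ranges: [-2.99, 2.99], [-0.89, 2.07], [0.3, 2.58], [-1.14, 4.28], [0, 2.63], [-3.12, 3.12]. Speed limits (rad/s): [2.57, 2.57, 3.01, 3.14, 3.14, 3.14].

## Interface

Orientations are given as [roll, pitch, yaw] about the fixed x, y, z axes, in that order (R = Rz(yaw) Ry(pitch) Rx(roll)).
In Python, from rig import state, eyes, manip gives the robot as it stands.
- The arm moves only by the tool move_arm, never from a script. Its argument "rows" is a list of rows, each a list of 7 numbers: the shift along the world's x, y, z in m, then the turn, a rotation vector about the world's x, y, z in rad, then the opening, from 0 (shut) to 1 (fully open). In form: [[dx, dy, dz, rx, ry, rz, grip], ...]. A call has exactly 10 rows; each row is the pose to reach, as a shift and turn from the pose commanded when the call began; what a row does not reach only later rows make up. A row lasts 1/12 s, in which the tool goes at most 41.7 mm and 7.16 degrees, less where a joint would pass 70% of its speed; a pose out of reach is approached as far as the arm can. A call with a gripper value outside its range is refused whole. The fingers move at their own pace and stop on an object; "grip_force" is the grip in N (left out, the last holds). Time passes only in rows, so rows that repeat a pose let the fingers close, or fill a call up. It gives the time, the measured TCP pose, the force, the opening and the grip force at its end, in the units of the state.
- state(): the state, without advancing time (a new reading comes with each control period).
- eyes.camera(name): name is "scene" or "top" or "wrist"; returns (picture, depth): 400x640x3 uint8, blue, green, red; 400x640 float32, m along the optical axis (not along the pixel's ray), 0 where there is no reading.
- eyes.camera_params(name): a dict with "fx", "fy", "cx", "cy" (pixels), "R" (3x3) and "t" (3): a world point X has camera coordinates R X + t. Camera axes: x right, y down, z forward; pixel columns grow to the right and rows downward; lengths in m; the calibration is good to about 2 mm. A picture is of the moment at which its call begins: read the wrist's pose just before it. camera_params takes no time and is no camera call; for the wrist camera it gives the pose at the moment of the call.
- manip.close_job(): hands the job in; it is judged then, once.
The state is a dict: "clock": time; "joint_positions": joint angles; "joint_velocities": joint speeds; "joint_efforts": joint torques, N m; "eef_pos": TCP position; "tool_rot": TCP orientation; "ft_force": force on the tool from outside, world axes, zero at the start; "moment": the same for the moment, N m; "opening": finger opening in m; "grip_force": force on a finger pad.
Only numpy, scipy, OpenCV 4.12 (cv2) and the standard library are available. Lean on these libraries where they do the work, as an engineer would, in place of code of your own. Each camera call takes 0.05 s, during which the arm holds its last target. There are 200 camera calls.

## Working session

There is one attempt and no reset: what is moved stays moved. The work goes in short steps, Python scripts to look and compute and a tool call to move; the robot and the scene stay as the last step left them, time stands still between calls to the robot, and variables do not carry over. Pictures are saved under pics/ and viewed, at most 14 in all, crops included, and the job is handed in when it is done.

Besides the shell and the picture viewer there is one more tool, called after "Call:" by a JSON object that holds its "fn" and its "kwargs". move_arm: Moves the arm, as the interface text tells. Its arguments: {"type":"object","properties":{"rows":{"type":"array","items":{"type":"array","items":{"type":"number"}}},"grip_force":{"type":"number"}},"required":["rows"]}

```bash
mkdir -p pics && ls && cat > h.py <<'E'
import numpy as np, cv2
from rig import state, eyes, manip
def shot(n,fn=None):
    p=eyes.camera_params(n); im,d=eyes.camera(n)
    if fn: cv2.imwrite('pics/'+fn,im); np.savez('pics/'+fn+'.npz',im=im,d=d,**{k:np.array(v) for k,v in p.items()})
    return im,d,p
def cloud(d,p):
    v,u=np.mgrid[0:d.shape[0],0:d.shape[1]]
    c=np.stack([(u-p['cx'])/p['fx']*d,(v-p['cy'])/p['fy']*d,d],-1)
    return (c-np.array(p['t']))@np.array(p['R'])
def load(fn):
    z=np.load('pics/'+fn+'.npz'); return z['im'],z['d'],{k:z[k] for k in('fx','fy','cx','cy','R','t')}
E
python3 - <<'E'
from h import *
print(state())
shot('top','top1.png');shot('scene','sc1.png')
im,d,p=load('top1.png'); print(p)
E
```

```text
pics
{'clock': 0.0, 'joint_positions': array([-1.44334710e+00,  1.81483120e-01,  1.60797917e+00, -1.39932456e-05,
        1.35378328e+00, -2.06333045e-01]), 'joint_velocities': array([-0.00079392,  0.00025486,  0.0013988 , -0.0001246 ,  0.00044905,
        0.00036059]), 'joint_efforts': array([-1.82565644e-03, -4.33871341e+01, -3.41846645e+01,  6.98005641e-02,
        3.85784428e-02, -1.24314101e-04]), 'eef_pos': array([ 0.18831312, -0.54277973,  0.2598566 ]), 'tool_rot': array([-3.13997200e+00, -3.25266146e-04,  3.33785037e-01]), 'ft_force': array([ 1.0079451 , -1.04630409, -0.39858127]), 'moment': array([0.04188484, 0.00990266, 0.05837947]), 'grip_force': 0.0, 'opening': 0.08823080749580905}
{'fx': array(432.4231811), 'fy': array(432.4231811), 'cx': array(317.25372698), 'cy': array(200.20387937), 'R': array([[-0.0258327 , -0.9995766 , -0.01338998],
       [-0.98943619,  0.02747739, -0.14234122],
       [ 0.14264887,  0.00957147, -0.98972708]]), 't': array([0.02074128, 0.58628179, 1.11763697])}
```

View pics/top1.png

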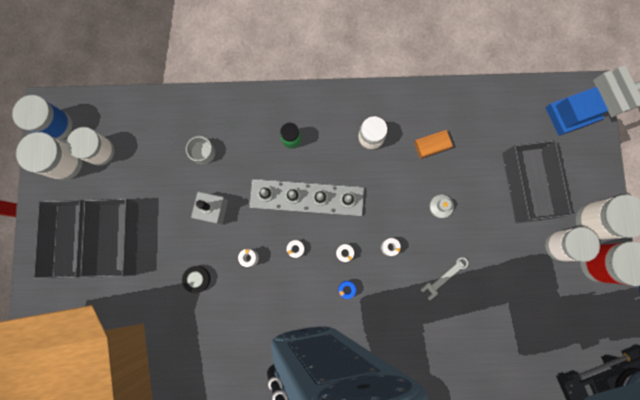

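View pics/sc1.png

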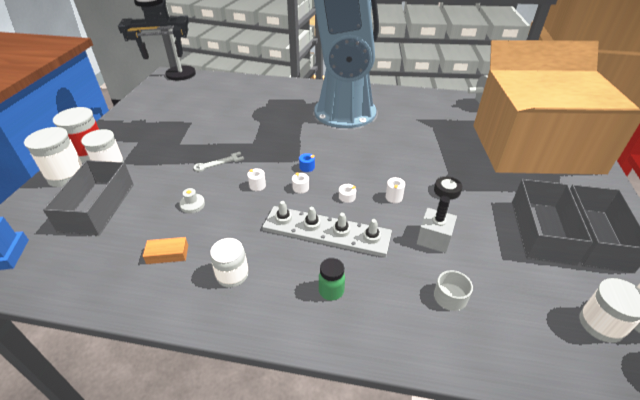

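```bash
python3 - <<'E'
from h import *
im,d,p=load('top1.png'); W=cloud(d,p)
for n,(u,v) in dict(s1=(248,258),s2=(295,249),s3=(345,253),s4=(391,246),blue=(347,290),datum=(442,207),holder=(208,207),p1=(265,194),p2=(293,196),p3=(320,198),p4=(348,200),wheel=(196,279)).items():
    w=W[v-14:v+15,u-14:u+15].reshape(-1,3); z=w[:,2]
    ok=(z>0.02)&(z<.3); t=np.percentile(z[ok],[50,80,95]); 
    m=ok&(z>.02); c=(w[m].min(0)+w[m].max(0))/2
    print(n,t.round(4),c[:2].round(4),w[m].mean(0)[:2].round(4),m.sum())
cv2.imwrite('pics/c1.png',cv2.resize(im[170:310,180:470],None,fx=2.7,fy=2.7,interpolation=cv2.INTER_CUBIC))
E
```

```text
s1 [0.0514 0.0538 0.0557] [0.4389 0.1921] [0.4381 0.1912] 226
s2 [0.0285 0.0303 0.032 ] [0.4587 0.068 ] [0.4589 0.0676] 178
s3 [0.0362 0.0381 0.0397] [ 0.4444 -0.0648] [ 0.4446 -0.0649] 181
s4 [0.0439 0.0459 0.0474] [ 0.4568 -0.187 ] [ 0.4569 -0.1859] 206
blue [0.036  0.0381 0.0401] [ 0.3492 -0.0666] [ 0.3487 -0.0665] 188
datum [0.044  0.0466 0.0495] [ 0.566  -0.3295] [ 0.5641 -0.3322] 152
holder [0.061  0.0659 0.1297] [0.5741 0.2967] [0.5707 0.2913] 737
p1 [0.036  0.0599 0.0708] [0.6097 0.1452] [0.6082 0.1453] 203
p2 [0.0374 0.0605 0.0696] [0.6034 0.0725] [0.6016 0.0704] 205
p3 [0.0384 0.0603 0.072 ] [ 0.5969 -0.0026] [ 0.5934 -0.0025] 200
p4 [0.0369 0.0595 0.0703] [ 0.5883 -0.0758] [ 0.5864 -0.0758] 197
wheel [0.0263 0.0282 0.0302] [0.3863 0.3353] [0.3857 0.3352] 582
```

View pics/c1.png

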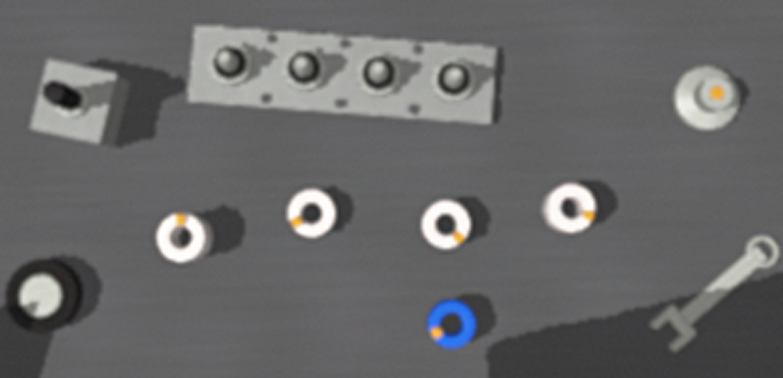

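All four sleeves are there. By depth in the top picture: a (28 mm) at (295,249), b (36 mm) at (345,253), c (44 mm) at (391,246) and d (52 mm) at (248,258). The object at (347,290) is b's height but blue, so it is the look-alike and stays put. Next I move the wrist camera in for a closer look.

Call:
{"fn": "move_arm", "kwargs": {"rows": [[0.132, 0.272, 0.045, 0, 0, 0.57, 1], [0.132, 0.272, 0.045, 0, 0, 0.57, 1], [0.132, 0.272, 0.045, 0, 0, 0.57, 1], [0.132, 0.272, 0.045, 0, 0, 0.57, 1], [0.132, 0.272, 0.045, 0, 0, 0.57, 1], [0.132, 0.272, 0.045, 0, 0, 0.57, 1], [0.132, 0.272, 0.045, 0, 0, 0.57, 1], [0.132, 0.272, 0.045, 0, 0, 0.57, 1], [0.132, 0.272, 0.045, 0, 0, 0.57, 1], [0.132, 0.272, 0.045, 0, 0, 0.57, 1]]}}

```text
clock: 0.93
eef_pos: [0.3207, -0.2708, 0.3058]
tool_rot: [3.141, 0.001, 0.906]
ft_force: [-0.8, 0.2, -1.3]
opening: 0.0884
grip_force: 0.0
```

Call:
{"fn": "move_arm", "kwargs": {"rows": [[0.13, 0.271, 0.045, 0, 0, 0.57, 1], [0.13, 0.271, 0.045, 0, 0, 0.57, 1], [0.13, 0.271, 0.045, 0, 0, 0.57, 1], [0.13, 0.271, 0.045, 0, 0, 0.57, 1], [0.13, 0.271, 0.045, 0, 0, 0.57, 1], [0.13, 0.271, 0.045, 0, 0, 0.57, 1], [0.13, 0.271, 0.045, 0, 0, 0.57, 1], [0.13, 0.271, 0.045, 0, 0, 0.57, 1], [0.13, 0.271, 0.045, 0, 0, 0.57, 1], [0.13, 0.271, 0.045, 0, 0, 0.57, 1]]}}

```text
clock: 1.77
eef_pos: [0.4506, -0.0011, 0.3499]
tool_rot: [-3.14, 0.001, 1.474]
ft_force: [-0.4, -0.5, -0.0]
opening: 0.0882
grip_force: 0.0
```

```bash
python3 - <<'E'
from h import *
s=state();print(s['clock'],s['eef_pos'],s['tool_rot'],s['ft_force'])
im,d,p=shot('wrist','w1.png'); print(p['R'].round(3), (-p['R'].T@p['t']).round(3),p['fx'])
E
```

```text
1.7667 [ 0.45055056 -0.00108006  0.34993528] [-3.13997320e+00  5.18596597e-04  1.47434285e+00] [-0.41832343 -0.49034327 -0.03818574]
[[ 0.995 -0.096 -0.002]
 [-0.09  -0.943  0.319]
 [-0.033 -0.317 -0.948]] [0.457 0.083 0.473] 309.8276937762907
```

View pics/w1.png

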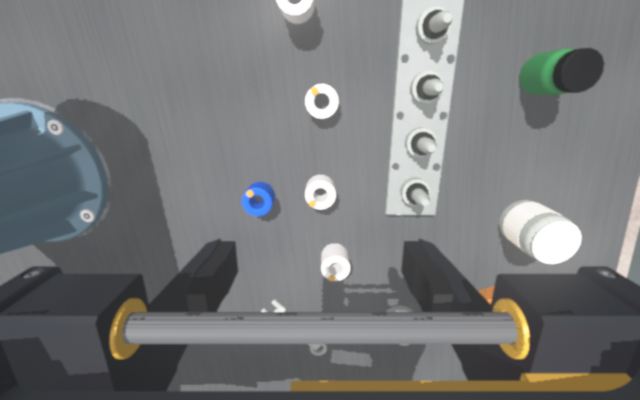

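```bash
cat >> h.py <<'E'
H=dict(a=.028,b=.036,c=.044,d=.052)
def top(W,xy,z,r=.045,dz=.004):
    m=(np.hypot(W[...,0]-xy[0],W[...,1]-xy[1])<r)&(abs(W[...,2]-z)<dz)
    q=W[m][:,:2].astype(np.float32)
    if len(q)<15: return None
    # robust fit: circle through hull minimizing
    (c,R)=cv2.minEnclosingCircle(q*1000)
    return np.array(c)/1000,R,len(q),np.median(W[m][:,2])
def brass(im,W,xy,z,r=.027):
    h=cv2.cvtColor(im,cv2.COLOR_BGR2HSV)
    m=(np.hypot(W[...,0]-xy[0],W[...,1]-xy[1])<r)&(h[...,1]>110)&(h[...,0]>8)&(h[...,0]<35)&(abs(W[...,2]-z)<.008)
    return W[m].mean(0) if m.any() else None,m.sum()
E
python3 - <<'E'
from h import *
np.set_printoptions(precision=4,suppress=True)
g=dict(a=(.459,.068),b=(.445,-.065),c=(.457,-.187),d=(.438,.191))
pins=[(.608,.145),(.602,.070),(.594,-.003),(.586,-.076)]
for f in ('top1.png','w1.png'):
    im,d,p=load(f); W=cloud(d,p); print(f)
    for k in g: print(k,top(W,g[k],H[k]),brass(im,W,g[k],H[k]+.003))
    for q in pins: print(q,top(W,q,.07,.02,.004),top(W,q,.030,.035,.002))
    print('datum',top(W,(.565,-.331),.048,.03,.002),brass(im,W,(.565,-.331),.048))
    print('probe',top(W,(.57,.293),.130,.04,.004),'holder',top(W,(.57,.293),.06,.06,.003))
E
```

```text
top1.png
a (array([0.4595, 0.0676]), 22.74924659729004, 158, np.float64(0.02844349813497722)) (array([0.4515, 0.0832, 0.0307]), np.int64(10))
b (array([ 0.4444, -0.065 ]), 22.723920822143555, 163, np.float64(0.0361914909223763)) (array([ 0.4314, -0.0762,  0.0399]), np.int64(10))
c (array([ 0.4577, -0.1871]), 22.91232681274414, 168, np.float64(0.04428927169697367)) (array([ 0.4497, -0.2026,  0.0477]), np.int64(11))
d (array([0.4386, 0.1927]), 23.0342960357666, 168, np.float64(0.05178889940870823)) (array([0.4566, 0.1928, 0.0544]), np.int64(10))
(0.608, 0.145) (array([0.6113, 0.1458]), 6.795767784118652, 19, np.float64(0.07059295076689924)) (array([0.6113, 0.1469]), 20.50197410583496, 41, np.float64(0.03008011877916093))
(0.602, 0.07) (array([0.6027, 0.0721]), 7.645578384399414, 24, np.float64(0.06890930248632525)) (array([0.6037, 0.0721]), 20.726377487182617, 38, np.float64(0.030608348404296284))
(0.594, -0.003) (array([ 0.5956, -0.0021]), 7.262539863586426, 19, np.float64(0.0700381243749376)) (array([ 0.5962, -0.0027]), 20.4966983795166, 44, np.float64(0.02972904723353876))
(0.586, -
[... 1107 characters left out ...]
67616633276)) (array([0.6101, 0.1483]), 20.99658203125, 280, np.float64(0.029739146386146227))
(0.602, 0.07) (array([0.6027, 0.0738]), 7.525523662567139, 108, np.float64(0.07061727794218428)) (array([0.6027, 0.0737]), 20.848295211791992, 221, np.float64(0.02957357159342802))
(0.594, -0.003) (array([ 0.5946, -0.0001]), 7.339066505432129, 94, np.float64(0.07064277694259202)) (array([ 0.5952, -0.0008]), 20.860179901123047, 188, np.float64(0.02945388284486964))
(0.586, -0.076) (array([ 0.5879, -0.0751]), 7.224659442901611, 79, np.float64(0.07065651790573396)) (array([ 0.5881, -0.075 ]), 21.06878089904785, 166, np.float64(0.02959462740796854))
datum None (None, np.int64(0))
probe None holder None
```

Call:
{"fn": "move_arm", "kwargs": {"rows": [[0.0085, 0.0695, -0.04, 0, 0, 0, 0.8], [0.0085, 0.0695, -0.08, 0, 0, 0, 0.8], [0.0085, 0.0695, -0.12, 0, 0, 0, 0.8], [0.0085, 0.0695, -0.16, 0, 0, 0, 0.8], [0.0085, 0.0695, -0.2, 0, 0, 0, 0.8], [0.0085, 0.0695, -0.24, 0, 0, 0, 0.8], [0.0085, 0.0695, -0.27, 0, 0, 0, 0.8], [0.0085, 0.0695, -0.3, 0, 0, 0, 0.8], [0.0085, 0.0695, -0.32, 0, 0, 0, 0.8], [0.0085, 0.0695, -0.325, 0, 0, 0, 0.8]]}}

```text
clock: 2.65
eef_pos: [0.4552, 0.0673, 0.0225]
tool_rot: [-3.132, 0.001, 1.471]
ft_force: [-24.8, -2.2, 48.6]
opening: 0.0707
grip_force: 24.2
```

Call:
{"fn": "move_arm", "kwargs": {"rows": [[0, 0, 0, 0, 0, 0, 0.8], [0, 0, 0, 0, 0, 0, 0.3], [0, 0, 0, 0, 0, 0, 0.3], [0, 0, 0, 0, 0, 0, 0.3], [0, 0, 0, 0, 0, 0, 0.3], [0, 0, 0, 0, 0, 0, 0.3], [0, 0, 0, 0, 0, 0, 0.3], [0, 0, 0, 0, 0, 0, 0.3], [0, 0, 0, 0, 0, 0, 0.3], [0, 0, 0, 0, 0, 0, 0.3]], "grip_force": 40}}

```text
clock: 3.48
eef_pos: [0.4596, 0.0689, 0.0263]
tool_rot: [3.14, 0.001, 1.474]
ft_force: [-1.6, -3.6, 6.4]
opening: 0.0451
grip_force: 40.0
```

Call:
{"fn": "move_arm", "kwargs": {"rows": [[0, 0, 0.01, 0, 0, 0, 0.3], [0, 0, 0.03, 0, 0, 0, 0.3], [0, 0, 0.05, 0, 0, 0, 0.3], [0, 0, 0.07, 0, 0, 0, 0.3], [0, 0, 0.09, 0, 0, 0, 0.3], [0, 0, 0.1, 0, 0, 0, 0.3], [0, 0, 0.1, 0, 0, 0, 0.3], [0, 0, 0.1, 0, 0, 0, 0.3], [0, 0, 0.1, 0, 0, 0, 0.3], [0, 0, 0.1, 0, 0, 0, 0.3]]}}

```text
clock: 4.32
eef_pos: [0.4579, 0.0693, 0.1244]
tool_rot: [-3.139, -0.0, 1.474]
ft_force: [-0.5, -0.7, -1.1]
opening: 0.0454
grip_force: 40.0
```

```bash
python3 - <<'E'
from h import *
np.set_printoptions(precision=4,suppress=True)
s=state();print(s['eef_pos'],s['tool_rot'],s['ft_force'])
im,d,p=shot('wrist','w2.png'); W=cloud(d,p)
print(brass(im,W,s['eef_pos'][:2],.135,.04),top(W,s['eef_pos'][:2],.131,.03,.004))
a,d2,p2=shot('top','t2.png');W2=cloud(d2,p2)
for k,q in dict(b=(.444,-.064),c=(.457,-.186),d=(.438,.192)).items(): print(k,top(W2,q,H[k],.06))
E
```

```text
[0.4579 0.0693 0.1244] [-3.139  -0.0001  1.4737] [-0.5473 -0.7278 -1.1226]
(array([0.4482, 0.0854, 0.1286]), np.int64(369)) (array([0.4584, 0.0744]), 28.782194137573242, 951, np.float64(0.1289104675710283))
b (array([ 0.4445, -0.0648]), 22.621341705322266, 159, np.float64(0.036121379419358175))
c (array([ 0.4573, -0.187 ]), 22.86656379699707, 170, np.float64(0.043678519874497536))
d None
```

View pics/w2.png

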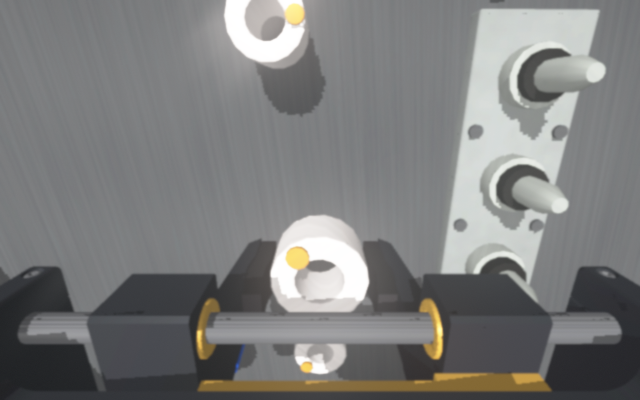

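Call:
{"fn": "move_arm", "kwargs": {"rows": [[0.02, 0.001, 0, 0, 0, 0, 0.3], [0.045, 0.002, 0, 0, 0, 0, 0.3], [0.075, 0.003, 0, 0, 0, 0, 0.3], [0.105, 0.004, 0, 0, 0, 0, 0.3], [0.13, 0.0045, 0, 0, 0, 0, 0.3], [0.144, 0.0045, 0, 0, 0, 0, 0.3], [0.144, 0.0045, 0, 0, 0, 0, 0.3], [0.144, 0.0045, 0, 0, 0, 0, 0.3], [0.144, 0.0045, 0, 0, 0, 0, 0.3], [0.144, 0.0045, 0, 0, 0, 0, 0.3]]}}

```text
clock: 5.25
eef_pos: [0.6015, 0.0739, 0.1251]
tool_rot: [-3.14, 0.0, 1.474]
ft_force: [0.3, 0.3, -1.9]
opening: 0.0455
grip_force: 40.0
```

```bash
python3 - <<'E'
from h import *
np.set_printoptions(precision=4,suppress=True)
s=state();print(s['eef_pos'],s['tool_rot'],s['ft_force'])
im,d,p=shot('wrist','w3.png'); W=cloud(d,p)
e=s['eef_pos']
print(brass(im,W,e[:2],e[2]+.004,.04),top(W,e[:2]+[0,.0],e[2]-.0263+.028,.024,.002))
for q in [(.6106,.1476)]: print(top(W,q,.07,.02,.004),top(W,q,.030,.035,.002))
m=cv2.inRange(d,.05,.2); c=np.float32([e[0],e[1],.125])
E
```

```text
[0.6015 0.0739 0.1251] [-3.1398  0.      1.4739] [ 0.282   0.3261 -1.9255]
(array([0.5918, 0.09  , 0.1293]), np.int64(368)) (array([0.6015, 0.0743]), 23.888349533081055, 4117, np.float64(0.12618304282905424))
(array([0.6103, 0.1483]), 7.473020553588867, 516, np.float64(0.07085363839608988)) (array([0.6106, 0.1485]), 20.782827377319336, 1008, np.float64(0.029608629126462335))
```

Call:
{"fn": "move_arm", "kwargs": {"rows": [[0.0017, -0.0008, 0, 0, 0, 0, 0.3], [0.0017, -0.0008, -0.01, 0, 0, 0, 0.3], [0.0017, -0.0008, -0.02, 0, 0, 0, 0.3], [0.0017, -0.0008, -0.026, 0, 0, 0, 0.3], [0.0017, -0.0008, -0.032, 0, 0, 0, 0.3], [0.0017, -0.0008, -0.038, 0, 0, 0, 0.3], [0.0017, -0.0008, -0.044, 0, 0, 0, 0.3], [0.0017, -0.0008, -0.05, 0, 0, 0, 0.3], [0.0017, -0.0008, -0.054, 0, 0, 0, 0.3], [0.0017, -0.0008, -0.054, 0, 0, 0, 0.3]]}}

```text
clock: 6.13
eef_pos: [0.6039, 0.073, 0.0705]
tool_rot: [-3.14, 0.0, 1.474]
ft_force: [-0.1, -0.8, -1.5]
opening: 0.0455
grip_force: 40.0
```

Call:
{"fn": "move_arm", "kwargs": {"rows": [[0, 0, -0.002, 0, 0, 0, 0.3], [0, 0, -0.004, 0, 0, 0, 0.3], [0, 0, -0.006, 0, 0, 0, 0.3], [0, 0, -0.008, 0, 0, 0, 0.3], [0, 0, -0.01, 0, 0, 0, 0.3], [0, 0, -0.012, 0, 0, 0, 0.3], [0, 0, -0.0135, 0, 0, 0, 0.3], [0, 0, -0.0145, 0, 0, 0, 0.3], [0, 0, -0.0155, 0, 0, 0, 0.3], [0, 0, -0.0155, 0, 0, 0, 0.3]]}}

```text
clock: 6.97
eef_pos: [0.605, 0.0729, 0.0572]
tool_rot: [3.141, 0.0, 1.474]
ft_force: [-2.2, 0.1, 3.6]
opening: 0.0455
grip_force: 40.0
```

Call:
{"fn": "move_arm", "kwargs": {"rows": [[-0.001, 0, -0.001, 0, 0, 0, 0.3], [-0.001, 0, -0.002, 0, 0, 0, 0.3], [-0.001, 0, -0.003, 0, 0, 0, 0.3], [-0.001, 0, -0.004, 0, 0, 0, 0.3], [-0.001, 0, -0.004, 0, 0, 0, 0.3], [-0.001, 0, -0.004, 0, 0, 0, 0.3], [-0.001, 0, -0.004, 0, 0, 0, 0.3], [-0.001, 0, -0.004, 0, 0, 0, 0.3], [-0.001, 0, -0.004, 0, 0, 0, 0.3], [-0.001, 0, -0.004, 0, 0, 0, 0.3]]}}

```text
clock: 7.8
eef_pos: [0.6049, 0.0729, 0.0562]
tool_rot: [3.139, 0.0, 1.474]
ft_force: [-8.7, -0.2, 24.6]
opening: 0.0452
grip_force: 40.0
```

```bash
python3 - <<'E'
from h import *
np.set_printoptions(precision=4,suppress=True)
s=state();print(s['eef_pos'],s['tool_rot'],s['ft_force'])
im,d,p=shot('wrist','w4.png'); W=cloud(d,p)
e=s['eef_pos']
print(brass(im,W,e[:2],e[2]+.004,.04),top(W,e[:2],.0575,.024,.004))
E
```

```text
[0.6049 0.0729 0.0562] [3.139  0.0002 1.4742] [-8.74   -0.1568 24.5769]
(array([0.5953, 0.0891, 0.0605]), np.int64(375)) (array([0.605, 0.073]), 23.97223472595215, 5052, np.float64(0.05752566827103096))
```

Call:
{"fn": "move_arm", "kwargs": {"rows": [[0, 0, 0.001, 0, 0, 0, 0.3], [0, 0, 0.001, 0, 0, 0, 0.8], [0, 0, 0.001, 0, 0, 0, 0.8], [0, 0, 0.001, 0, 0, 0, 0.8], [0, 0, 0.001, 0, 0, 0, 0.8], [0, 0, 0.02, 0, 0, 0, 0.8], [0, 0, 0.04, 0, 0, 0, 0.8], [0, 0, 0.07, 0, 0, 0, 0.8], [0, 0, 0.1, 0, 0, 0, 0.8], [0, 0, 0.1, 0, 0, 0, 0.8]]}}

```text
clock: 8.68
eef_pos: [0.6073, 0.0727, 0.1585]
tool_rot: [3.132, -0.0, 1.474]
ft_force: [0.2, -0.3, 1.1]
opening: 0.0709
grip_force: 0.0
```

Call:
{"fn": "move_arm", "kwargs": {"rows": [[-0.16, -0.137, 0.04, 0, 0, 0, 0.8], [-0.16, -0.137, 0.04, 0, 0, 0, 0.8], [-0.16, -0.137, 0.04, 0, 0, 0, 0.8], [-0.16, -0.137, 0.04, 0, 0, 0, 0.8], [-0.16, -0.137, 0.04, 0, 0, 0, 0.8], [-0.16, -0.137, 0.04, 0, 0, 0, 0.8], [-0.16, -0.137, 0.04, 0, 0, 0, 0.8], [-0.16, -0.137, 0.04, 0, 0, 0, 0.8], [-0.16, -0.137, 0.04, 0, 0, 0, 0.8], [-0.16, -0.137, 0.04, 0, 0, 0, 0.8]]}}

```text
clock: 9.52
eef_pos: [0.4443, -0.0633, 0.1918]
tool_rot: [-3.141, -0.0, 1.475]
ft_force: [-0.9, -0.2, 0.2]
opening: 0.0706
grip_force: 0.0
```

```bash
python3 - <<'E'
from h import *
np.set_printoptions(precision=4,suppress=True)
s=state();print(s['eef_pos'],s['tool_rot'],s['ft_force'],s['opening'])
im,d,p=shot('wrist','w5.png'); W=cloud(d,p)
print('b',top(W,(.444,-.064),.036,.04,.004),brass(im,W,(.444,-.064),.039))
a,d2,p2=shot('top','t3.png');W2=cloud(d2,p2)
for k,q in dict(b=(.444,-.064),c=(.457,-.186),d=(.438,.192)).items(): print(k,top(W2,q,H[k],.06))
print('a',top(W2,(.603,.073),.058,.04,.003),brass(a,W2,(.603,.073),.061))
E
```

```text
[ 0.4443 -0.0633  0.1918] [-3.1411 -0.0005  1.4752] [-0.876 -0.15   0.234] 0.07062458239189605
b (array([ 0.4441, -0.0632]), 22.88890838623047, 1325, np.float64(0.035508726046943676)) (array([ 0.4305, -0.0745,  0.0387]), np.int64(65))
b None
c None
d (array([0.4386, 0.1931]), 22.710187911987305, 159, np.float64(0.05226166956855008))
a (array([0.6039, 0.0715]), 22.369781494140625, 138, np.float64(0.0581504584500357)) (array([0.5969, 0.0867, 0.0621]), np.int64(8))
```

Call:
{"fn": "move_arm", "kwargs": {"rows": [[0, 0, -0.03, 0, 0, 0, 0.8], [0, 0, -0.06, 0, 0, 0, 0.8], [0, 0, -0.09, 0, 0, 0, 0.8], [0, 0, -0.115, 0, 0, 0, 0.8], [0, 0, -0.135, 0, 0, 0, 0.8], [0, 0, -0.148, 0, 0, 0, 0.8], [0, 0, -0.156, 0, 0, 0, 0.8], [0, 0, -0.16, 0, 0, 0, 0.8], [0, 0, -0.162, 0, 0, 0, 0.8], [0, 0, -0.162, 0, 0, 0, 0.8]]}}

```text
clock: 10.45
eef_pos: [0.444, -0.064, 0.0304]
tool_rot: [3.141, 0.0, 1.474]
ft_force: [0.8, 0.1, 0.0]
opening: 0.0701
grip_force: 0.0
```

Call:
{"fn": "move_arm", "kwargs": {"rows": [[0, 0, 0, 0, 0, 0, 0.6], [0, 0, 0, 0, 0, 0, 0.55], [0, 0, 0, 0, 0, 0, 0.5], [0, 0, 0, 0, 0, 0, 0.45], [0, 0, 0, 0, 0, 0, 0.4], [0, 0, 0, 0, 0, 0, 0.3], [0, 0, 0, 0, 0, 0, 0.3], [0, 0, 0, 0, 0, 0, 0.3], [0, 0, 0, 0, 0, 0, 0.3], [0, 0, 0, 0, 0, 0, 0.3]]}}

```text
clock: 11.28
eef_pos: [0.4441, -0.0643, 0.0308]
tool_rot: [3.141, 0.0, 1.474]
ft_force: [-0.9, 0.7, 5.4]
opening: 0.045
grip_force: 40.0
```

Call:
{"fn": "move_arm", "kwargs": {"rows": [[0, 0, 0.01, 0, 0, 0, 0.3], [0, 0, 0.03, 0, 0, 0, 0.3], [0, 0, 0.05, 0, 0, 0, 0.3], [0, 0, 0.07, 0, 0, 0, 0.3], [0, 0, 0.09, 0, 0, 0, 0.3], [0, 0, 0.1, 0, 0, 0, 0.3], [0, 0, 0.1, 0, 0, 0, 0.3], [0, 0, 0.1, 0, 0, 0, 0.3], [0, 0, 0.1, 0, 0, 0, 0.3], [0, 0, 0.1, 0, 0, 0, 0.3]]}}

```text
clock: 12.12
eef_pos: [0.4426, -0.0637, 0.1289]
tool_rot: [-3.139, -0.001, 1.474]
ft_force: [-0.4, -0.2, -1.6]
opening: 0.045
grip_force: 40.0
```

Call:
{"fn": "move_arm", "kwargs": {"rows": [[0.02, 0.008, 0, 0, 0, 0, 0.3], [0.05, 0.02, 0, 0, 0, 0, 0.3], [0.08, 0.032, 0, 0, 0, 0, 0.3], [0.11, 0.045, 0, 0, 0, 0, 0.3], [0.14, 0.057, 0, 0, 0, 0, 0.3], [0.153, 0.062, 0, 0, 0, 0, 0.3], [0.153, 0.062, 0, 0, 0, 0, 0.3], [0.153, 0.062, 0, 0, 0, 0, 0.3], [0.153, 0.062, 0, 0, 0, 0, 0.3], [0.153, 0.062, 0, 0, 0, 0, 0.3]]}}

```text
clock: 12.95
eef_pos: [0.5951, -0.0024, 0.1294]
tool_rot: [-3.139, -0.0, 1.473]
ft_force: [0.1, 0.4, -1.0]
opening: 0.0452
grip_force: 40.0
```

```bash
python3 - <<'E'
from h import *
np.set_printoptions(precision=4,suppress=True)
s=state();print(s['eef_pos'],s['tool_rot'],s['ft_force'])
im,d,p=shot('wrist','w6.png'); W=cloud(d,p)
e=s['eef_pos']
print(brass(im,W,e[:2],e[2]+.008,.04),top(W,e[:2],e[2]-.0308+.036,.024,.002))
print('a',top(W,(.603,.073),.058,.04,.003),brass(im,W,(.603,.073),.061))
q=(.6106,.1476);print(top(W,q,.030,.035,.002))
E
```

```text
[ 0.5951 -0.0024  0.1294] [-3.1395 -0.0001  1.4732] [ 0.0715  0.4354 -1.0413]
(array([ 0.5809, -0.0093,  0.1371]), np.int64(152)) (array([ 0.5952, -0.0021]), 23.873132705688477, 4161, np.float64(0.13402173557181046))
a (array([0.6036, 0.0736]), 22.84084129333496, 3405, np.float64(0.05756768437563755)) (array([0.595 , 0.0883, 0.0606]), np.int64(211))
(array([0.6091, 0.1352]), 15.729904174804688, 418, np.float64(0.029559971707199335))
```

Call:
{"fn": "move_arm", "kwargs": {"rows": [[0.0007, 0.0006, 0, 0, 0, 0, 0.3], [0.0007, 0.0006, -0.01, 0, 0, 0, 0.3], [0.0007, 0.0006, -0.02, 0, 0, 0, 0.3], [0.0007, 0.0006, -0.026, 0, 0, 0, 0.3], [0.0007, 0.0006, -0.032, 0, 0, 0, 0.3], [0.0007, 0.0006, -0.038, 0, 0, 0, 0.3], [0.0007, 0.0006, -0.044, 0, 0, 0, 0.3], [0.0007, 0.0006, -0.05, 0, 0, 0, 0.3], [0.0007, 0.0006, -0.054, 0, 0, 0, 0.3], [0.0007, 0.0006, -0.054, 0, 0, 0, 0.3]]}}

```text
clock: 13.83
eef_pos: [0.5966, -0.0013, 0.075]
tool_rot: [-3.14, -0.0, 1.474]
ft_force: [-0.5, -0.2, -1.7]
opening: 0.0453
grip_force: 40.0
```

Call:
{"fn": "move_arm", "kwargs": {"rows": [[0, 0, -0.002, 0, 0, 0, 0.3], [0, 0, -0.004, 0, 0, 0, 0.3], [0, 0, -0.006, 0, 0, 0, 0.3], [0, 0, -0.008, 0, 0, 0, 0.3], [0, 0, -0.01, 0, 0, 0, 0.3], [0, 0, -0.012, 0, 0, 0, 0.3], [0, 0, -0.0135, 0, 0, 0, 0.3], [0, 0, -0.0145, 0, 0, 0, 0.3], [0, 0, -0.016, 0, 0, 0, 0.3], [0, 0, -0.017, 0, 0, 0, 0.3]]}}

```text
clock: 14.67
eef_pos: [0.5978, -0.0015, 0.0608]
tool_rot: [3.141, 0.0, 1.474]
ft_force: [-7.9, 0.2, 18.8]
opening: 0.0453
grip_force: 40.0
```

Home: the TCP is at 0.0608 with 18.8 N. I'll release, rise and go to c.

Call:
{"fn": "move_arm", "kwargs": {"rows": [[0, 0, -0.001, 0, 0, 0, 0.3], [0, 0, 0.001, 0, 0, 0, 0.8], [0, 0, 0.001, 0, 0, 0, 0.8], [0, 0, 0.001, 0, 0, 0, 0.8], [0, 0, 0.001, 0, 0, 0, 0.8], [0, 0, 0.02, 0, 0, 0, 0.8], [0, 0, 0.04, 0, 0, 0, 0.8], [0, 0, 0.07, 0, 0, 0, 0.8], [0, 0, 0.1, 0, 0, 0, 0.8], [0, 0, 0.1, 0, 0, 0, 0.8]]}}

```text
clock: 15.5
eef_pos: [0.6009, -0.0021, 0.1655]
tool_rot: [3.132, 0.001, 1.474]
ft_force: [0.5, 0.6, 1.0]
opening: 0.0707
grip_force: 0.0
```

Call:
{"fn": "move_arm", "kwargs": {"rows": [[-0.141, -0.185, 0.04, 0, 0, 0, 0.8], [-0.141, -0.185, 0.04, 0, 0, 0, 0.8], [-0.141, -0.185, 0.04, 0, 0, 0, 0.8], [-0.141, -0.185, 0.04, 0, 0, 0, 0.8], [-0.141, -0.185, 0.04, 0, 0, 0, 0.8], [-0.141, -0.185, 0.04, 0, 0, 0, 0.8], [-0.141, -0.185, 0.04, 0, 0, 0, 0.8], [-0.141, -0.185, 0.04, 0, 0, 0, 0.8], [-0.141, -0.185, 0.04, 0, 0, 0, 0.8], [-0.141, -0.185, 0.04, 0, 0, 0, 0.8]]}}

```text
clock: 16.33
eef_pos: [0.4566, -0.1856, 0.1987]
tool_rot: [-3.141, -0.001, 1.475]
ft_force: [0.4, -1.1, 0.2]
opening: 0.0705
grip_force: 0.0
```

```bash
python3 - <<'E'
from h import *
np.set_printoptions(precision=4,suppress=True)
s=state();print(s['eef_pos'],s['tool_rot'],s['ft_force'],s['opening'])
im,d,p=shot('wrist','w7.png'); W=cloud(d,p)
print('c',top(W,(.457,-.186),.044,.04,.004),brass(im,W,(.457,-.186),.047))
print('b',top(W,(.5955,-.002),.066,.04,.003),brass(im,W,(.5955,-.002),.069))
q=(.588,-.076);print(top(W,q,.07,.02,.004),top(W,q,.030,.035,.002))
a,d2,p2=shot('top','t4.png');W2=cloud(d2,p2)
for k,q in dict(c=(.457,-.186),d=(.438,.192)).items(): print(k,top(W2,q,H[k],.06))
print('b',top(W2,(.5955,-.002),.066,.04,.003),brass(a,W2,(.5955,-.002),.069))
E
```

```text
[ 0.4566 -0.1856  0.1987] [-3.141  -0.0007  1.4749] [ 0.4134 -1.1202  0.2408] 0.07054267215950308
c (array([ 0.4566, -0.1855]), 22.89607048034668, 1337, np.float64(0.04351238588627253)) (array([ 0.4488, -0.2011,  0.0467]), np.int64(60))
b None (None, np.int64(0))
(array([ 0.5871, -0.0753]), 7.411469459533691, 323, np.float64(0.07051376749192384)) (array([ 0.5873, -0.0752]), 20.857492446899414, 589, np.float64(0.02951852918224313))
c None
d (array([0.4387, 0.1931]), 22.654172897338867, 160, np.float64(0.05155160878109791))
b (array([ 0.5966, -0.0019]), 22.643903732299805, 157, np.float64(0.06590148246966938)) (array([ 0.5846, -0.0127,  0.0687]), np.int64(9))
```

Call:
{"fn": "move_arm", "kwargs": {"rows": [[0, 0, -0.03, 0, 0, 0, 0.8], [0, 0, -0.06, 0, 0, 0, 0.8], [0, 0, -0.09, 0, 0, 0, 0.8], [0, 0, -0.115, 0, 0, 0, 0.8], [0, 0, -0.135, 0, 0, 0, 0.8], [0, 0, -0.148, 0, 0, 0, 0.8], [0, 0, -0.157, 0, 0, 0, 0.8], [0, 0, -0.163, 0, 0, 0, 0.8], [0, 0, -0.165, 0, 0, 0, 0.8], [0, 0, -0.165, 0, 0, 0, 0.8]]}}

```text
clock: 17.27
eef_pos: [0.4566, -0.1863, 0.0342]
tool_rot: [-3.142, -0.0, 1.474]
ft_force: [0.8, -0.3, 0.4]
opening: 0.0704
grip_force: 0.0
```

Call:
{"fn": "move_arm", "kwargs": {"rows": [[0, 0, 0, 0, 0, 0, 0.6], [0, 0, 0, 0, 0, 0, 0.55], [0, 0, 0, 0, 0, 0, 0.5], [0, 0, 0, 0, 0, 0, 0.45], [0, 0, 0, 0, 0, 0, 0.4], [0, 0, 0, 0, 0, 0, 0.3], [0, 0, 0, 0, 0, 0, 0.3], [0, 0, 0, 0, 0, 0, 0.3], [0, 0, 0, 0, 0, 0, 0.3], [0, 0, 0, 0, 0, 0, 0.3]]}}

```text
clock: 18.1
eef_pos: [0.4568, -0.1868, 0.0348]
tool_rot: [3.141, 0.001, 1.474]
ft_force: [-1.4, 0.4, 5.3]
opening: 0.0446
grip_force: 40.0
```

Call:
{"fn": "move_arm", "kwargs": {"rows": [[0, 0, 0.01, 0, 0, 0, 0.3], [0, 0, 0.03, 0, 0, 0, 0.3], [0, 0, 0.05, 0, 0, 0, 0.3], [0, 0, 0.07, 0, 0, 0, 0.3], [0, 0, 0.09, 0, 0, 0, 0.3], [0, 0, 0.1, 0, 0, 0, 0.3], [0, 0, 0.1, 0, 0, 0, 0.3], [0, 0, 0.1, 0, 0, 0, 0.3], [0, 0, 0.1, 0, 0, 0, 0.3], [0, 0, 0.1, 0, 0, 0, 0.3]]}}

```text
clock: 18.93
eef_pos: [0.4554, -0.1859, 0.1328]
tool_rot: [-3.139, -0.001, 1.474]
ft_force: [-0.6, 0.8, -1.6]
opening: 0.0441
grip_force: 40.0
```

Call:
{"fn": "move_arm", "kwargs": {"rows": [[0.02, 0.016, 0, 0, 0, 0, 0.3], [0.044, 0.036, 0, 0, 0, 0, 0.3], [0.068, 0.056, 0, 0, 0, 0, 0.3], [0.092, 0.076, 0, 0, 0, 0, 0.3], [0.115, 0.096, 0, 0, 0, 0, 0.3], [0.131, 0.11, 0, 0, 0, 0, 0.3], [0.131, 0.11, 0, 0, 0, 0, 0.3], [0.131, 0.11, 0, 0, 0, 0, 0.3], [0.131, 0.11, 0, 0, 0, 0, 0.3], [0.131, 0.11, 0, 0, 0, 0, 0.3]]}}

```text
clock: 19.77
eef_pos: [0.5862, -0.0771, 0.1334]
tool_rot: [-3.14, -0.0, 1.473]
ft_force: [0.3, -0.8, -1.1]
opening: 0.0445
grip_force: 40.0
```

```bash
python3 - <<'E'
from h import *
np.set_printoptions(precision=4,suppress=True)
s=state();e=s['eef_pos'];print(e,s['tool_rot'],s['ft_force'])
im,d,p=shot('wrist','w8.png'); W=cloud(d,p)
print(brass(im,W,e[:2],e[2]+.013,.04),top(W,e[:2],e[2]-.034+.044,.024,.002))
print('b',top(W,(.5955,-.002),.066,.04,.003),brass(im,W,(.5955,-.002),.069))
E
```

```text
[ 0.5862 -0.0771  0.1334] [-3.1397 -0.0002  1.4729] [ 0.2702 -0.7794 -1.1065]
(None, np.int64(0)) (array([ 0.5861, -0.0764]), 23.716171264648438, 3345, np.float64(0.14208908192749964))
b (array([ 0.5964, -0.0004]), 22.85658836364746, 3775, np.float64(0.06553865785190821)) (array([ 0.5833, -0.0114,  0.0686]), np.int64(204))
```

Call:
{"fn": "move_arm", "kwargs": {"rows": [[0.0015, 0.0008, 0, 0, 0, 0, 0.3], [0.0015, 0.0008, -0.01, 0, 0, 0, 0.3], [0.0015, 0.0008, -0.02, 0, 0, 0, 0.3], [0.0015, 0.0008, -0.026, 0, 0, 0, 0.3], [0.0015, 0.0008, -0.032, 0, 0, 0, 0.3], [0.0015, 0.0008, -0.038, 0, 0, 0, 0.3], [0.0015, 0.0008, -0.044, 0, 0, 0, 0.3], [0.0015, 0.0008, -0.05, 0, 0, 0, 0.3], [0.0015, 0.0008, -0.054, 0, 0, 0, 0.3], [0.0015, 0.0008, -0.054, 0, 0, 0, 0.3]]}}

```text
clock: 20.65
eef_pos: [0.5882, -0.0754, 0.079]
tool_rot: [-3.14, -0.0, 1.474]
ft_force: [-0.3, 0.5, -1.6]
opening: 0.0445
grip_force: 40.0
```

Call:
{"fn": "move_arm", "kwargs": {"rows": [[0, 0, -0.002, 0, 0, 0, 0.3], [0, 0, -0.004, 0, 0, 0, 0.3], [0, 0, -0.006, 0, 0, 0, 0.3], [0, 0, -0.008, 0, 0, 0, 0.3], [0, 0, -0.01, 0, 0, 0, 0.3], [0, 0, -0.012, 0, 0, 0, 0.3], [0, 0, -0.0135, 0, 0, 0, 0.3], [0, 0, -0.0145, 0, 0, 0, 0.3], [0, 0, -0.016, 0, 0, 0, 0.3], [0, 0, -0.017, 0, 0, 0, 0.3]]}}

```text
clock: 21.48
eef_pos: [0.5892, -0.0757, 0.0648]
tool_rot: [3.141, 0.0, 1.474]
ft_force: [-9.0, 2.2, 19.6]
opening: 0.0446
grip_force: 40.0
```

Home (19.6 N). Now release and go to d.

Call:
{"fn": "move_arm", "kwargs": {"rows": [[0, 0, -0.001, 0, 0, 0, 0.3], [0, 0, 0.001, 0, 0, 0, 0.8], [0, 0, 0.001, 0, 0, 0, 0.8], [0, 0, 0.001, 0, 0, 0, 0.8], [0, 0, 0.001, 0, 0, 0, 0.8], [0, 0, 0.02, 0, 0, 0, 0.8], [0, 0, 0.04, 0, 0, 0, 0.8], [0, 0, 0.07, 0, 0, 0, 0.8], [0, 0, 0.1, 0, 0, 0, 0.8], [0, 0, 0.1, 0, 0, 0, 0.8]]}}

```text
clock: 22.32
eef_pos: [0.5923, -0.0767, 0.1695]
tool_rot: [3.132, 0.002, 1.474]
ft_force: [1.4, 0.6, 1.3]
opening: 0.0709
grip_force: 0.0
```

Call:
{"fn": "move_arm", "kwargs": {"rows": [[-0.153, 0.268, 0.04, 0, 0, 0, 0.8], [-0.153, 0.268, 0.04, 0, 0, 0, 0.8], [-0.153, 0.268, 0.04, 0, 0, 0, 0.8], [-0.153, 0.268, 0.04, 0, 0, 0, 0.8], [-0.153, 0.268, 0.04, 0, 0, 0, 0.8], [-0.153, 0.268, 0.04, 0, 0, 0, 0.8], [-0.153, 0.268, 0.04, 0, 0, 0, 0.8], [-0.153, 0.268, 0.04, 0, 0, 0, 0.8], [-0.153, 0.268, 0.04, 0, 0, 0, 0.8], [-0.153, 0.268, 0.04, 0, 0, 0, 0.8]]}}

```text
clock: 23.15
eef_pos: [0.4355, 0.193, 0.2031]
tool_rot: [3.141, 0.0, 1.477]
ft_force: [-0.5, 0.0, -0.5]
opening: 0.0707
grip_force: 0.0
```

```bash
python3 - <<'E'
from h import *
np.set_printoptions(precision=4,suppress=True)
s=state();print(s['eef_pos'],s['tool_rot'],s['ft_force'],s['opening'])
im,d,p=shot('wrist','w9.png'); W=cloud(d,p)
print('d',top(W,(.438,.192),.052,.05,.004),brass(im,W,(.438,.192),.055))
q=(.6106,.148);print(top(W,q,.07,.02,.004),top(W,q,.030,.035,.002))
a,d2,p2=shot('top','t5.png');W2=cloud(d2,p2)
print('c',top(W2,(.588,-.076),.074,.04,.003),brass(a,W2,(.588,-.076),.077))
E
```

```text
[0.4355 0.193  0.2031] [3.1411 0.0002 1.4766] [-0.4642  0.0472 -0.496 ] 0.07066933578967338
d (array([0.4378, 0.1949]), 22.916973114013672, 1371, np.float64(0.05156578774144255)) (array([0.4547, 0.1953, 0.0546]), np.int64(73))
(array([0.6094, 0.1495]), 7.336284637451172, 197, np.float64(0.07039523951080244)) (array([0.6102, 0.1491]), 20.84257698059082, 381, np.float64(0.029480675366515725))
c (array([ 0.5883, -0.0761]), 22.864788055419922, 158, np.float64(0.07374068555337182)) (array([ 0.5816, -0.0921,  0.0768]), np.int64(10))
```

Call:
{"fn": "move_arm", "kwargs": {"rows": [[0.0022, 0.001, -0.03, 0, 0, 0, 0.8], [0.0022, 0.001, -0.06, 0, 0, 0, 0.8], [0.0022, 0.001, -0.09, 0, 0, 0, 0.8], [0.0022, 0.001, -0.115, 0, 0, 0, 0.8], [0.0022, 0.001, -0.135, 0, 0, 0, 0.8], [0.0022, 0.001, -0.148, 0, 0, 0, 0.8], [0.0022, 0.001, -0.156, 0, 0, 0, 0.8], [0.0022, 0.001, -0.161, 0, 0, 0, 0.8], [0.0022, 0.001, -0.163, 0, 0, 0, 0.8], [0.0022, 0.001, -0.163, 0, 0, 0, 0.8]]}}

```text
clock: 24.08
eef_pos: [0.4385, 0.1929, 0.0403]
tool_rot: [3.141, 0.0, 1.473]
ft_force: [0.4, -0.3, 0.3]
opening: 0.0707
grip_force: 0.0
```

Call:
{"fn": "move_arm", "kwargs": {"rows": [[0, 0, 0, 0, 0, 0, 0.6], [0, 0, 0, 0, 0, 0, 0.55], [0, 0, 0, 0, 0, 0, 0.5], [0, 0, 0, 0, 0, 0, 0.45], [0, 0, 0, 0, 0, 0, 0.4], [0, 0, 0, 0, 0, 0, 0.3], [0, 0, 0, 0, 0, 0, 0.3], [0, 0, 0, 0, 0, 0, 0.3], [0, 0, 0, 0, 0, 0, 0.3], [0, 0, 0, 0, 0, 0, 0.3]]}}

```text
clock: 24.92
eef_pos: [0.4385, 0.1935, 0.0408]
tool_rot: [3.141, -0.0, 1.474]
ft_force: [-1.5, 0.4, 6.1]
opening: 0.0449
grip_force: 40.0
```

Call:
{"fn": "move_arm", "kwargs": {"rows": [[0, 0, 0.01, 0, 0, 0, 0.3], [0, 0, 0.03, 0, 0, 0, 0.3], [0, 0, 0.05, 0, 0, 0, 0.3], [0, 0, 0.07, 0, 0, 0, 0.3], [0, 0, 0.09, 0, 0, 0, 0.3], [0, 0, 0.1, 0, 0, 0, 0.3], [0, 0, 0.1, 0, 0, 0, 0.3], [0, 0, 0.1, 0, 0, 0, 0.3], [0, 0, 0.1, 0, 0, 0, 0.3], [0, 0, 0.1, 0, 0, 0, 0.3]]}}

```text
clock: 25.75
eef_pos: [0.437, 0.1931, 0.1388]
tool_rot: [-3.139, 0.001, 1.474]
ft_force: [-0.1, -0.7, -1.7]
opening: 0.0449
grip_force: 40.0
```

Call:
{"fn": "move_arm", "kwargs": {"rows": [[0.02, -0.006, 0, 0, 0, 0, 0.3], [0.05, -0.013, 0, 0, 0, 0, 0.3], [0.08, -0.02, 0, 0, 0, 0, 0.3], [0.11, -0.028, 0, 0, 0, 0, 0.3], [0.14, -0.036, 0, 0, 0, 0, 0.3], [0.165, -0.043, 0, 0, 0, 0, 0.3], [0.174, -0.045, 0, 0, 0, 0, 0.3], [0.174, -0.045, 0, 0, 0, 0, 0.3], [0.174, -0.045, 0, 0, 0, 0, 0.3], [0.174, -0.045, 0, 0, 0, 0, 0.3]]}}

```text
clock: 26.58
eef_pos: [0.6101, 0.1489, 0.1391]
tool_rot: [-3.139, 0.0, 1.474]
ft_force: [-0.2, -0.1, -2.1]
opening: 0.0449
grip_force: 40.0
```

```bash
python3 - <<'E'
from h import *
np.set_printoptions(precision=4,suppress=True)
s=state();e=s['eef_pos'];print(e,s['tool_rot'],s['ft_force'])
im,d,p=shot('wrist','w10.png'); W=cloud(d,p)
print(brass(im,W,e[:2],e[2]+.015,.04),top(W,e[:2],e[2]-.04+.052,.024,.002))
print('probe',top(W,(.573,.296),.130,.04,.004))
E
```

```text
[0.6101 0.1489 0.1391] [-3.1386  0.0002  1.4744] [-0.2387 -0.0586 -2.1266]
(array([0.6259, 0.1512, 0.1526]), np.int64(420)) (array([0.6098, 0.15  ]), 23.265920639038086, 3272, np.float64(0.14989897679905326))
probe None
```

Call:
{"fn": "move_arm", "kwargs": {"rows": [[0.0006, -0.0011, 0, 0, 0, 0, 0.3], [0.0006, -0.0011, -0.01, 0, 0, 0, 0.3], [0.0006, -0.0011, -0.02, 0, 0, 0, 0.3], [0.0006, -0.0011, -0.026, 0, 0, 0, 0.3], [0.0006, -0.0011, -0.032, 0, 0, 0, 0.3], [0.0006, -0.0011, -0.038, 0, 0, 0, 0.3], [0.0006, -0.0011, -0.044, 0, 0, 0, 0.3], [0.0006, -0.0011, -0.05, 0, 0, 0, 0.3], [0.0006, -0.0011, -0.054, 0, 0, 0, 0.3], [0.0006, -0.0011, -0.054, 0, 0, 0, 0.3]]}}

```text
clock: 27.47
eef_pos: [0.6119, 0.1472, 0.0849]
tool_rot: [-3.14, 0.0, 1.474]
ft_force: [-0.4, 0.3, -1.7]
opening: 0.0444
grip_force: 40.0
```

Call:
{"fn": "move_arm", "kwargs": {"rows": [[0, 0, -0.002, 0, 0, 0, 0.3], [0, 0, -0.004, 0, 0, 0, 0.3], [0, 0, -0.006, 0, 0, 0, 0.3], [0, 0, -0.008, 0, 0, 0, 0.3], [0, 0, -0.01, 0, 0, 0, 0.3], [0, 0, -0.012, 0, 0, 0, 0.3], [0, 0, -0.0135, 0, 0, 0, 0.3], [0, 0, -0.0145, 0, 0, 0, 0.3], [0, 0, -0.016, 0, 0, 0, 0.3], [0, 0, -0.017, 0, 0, 0, 0.3]]}}

```text
clock: 28.3
eef_pos: [0.6129, 0.1473, 0.0708]
tool_rot: [3.141, 0.0, 1.474]
ft_force: [-8.3, -1.5, 17.5]
opening: 0.0449
grip_force: 40.0
```

Call:
{"fn": "move_arm", "kwargs": {"rows": [[0, 0, -0.001, 0, 0, 0, 0.3], [0, 0, 0.001, 0, 0, 0, 0.8], [0, 0, 0.001, 0, 0, 0, 0.8], [0, 0, 0.001, 0, 0, 0, 0.8], [0, 0, 0.001, 0, 0, 0, 0.8], [0, 0, 0.02, 0, 0, 0, 0.8], [0, 0, 0.05, 0, 0, 0, 0.8], [0, 0, 0.09, 0, 0, 0, 0.8], [0, 0, 0.13, 0, 0, 0, 0.8], [0, 0, 0.17, 0, 0, 0, 0.8]]}}

```text
clock: 29.13
eef_pos: [0.6121, 0.1472, 0.2403]
tool_rot: [-3.14, 0.0, 1.474]
ft_force: [1.3, -0.3, 0.9]
opening: 0.0705
grip_force: 0.0
```

Call:
{"fn": "move_arm", "kwargs": {"rows": [[-0.01, -0.03, 0.09, 0, 0, 0, 0.8], [-0.01, -0.03, 0.09, 0, 0, 0, 0.8], [-0.01, -0.03, 0.09, 0, 0, 0, 0.8], [-0.01, -0.03, 0.09, 0, 0, 0, 0.8], [-0.01, -0.03, 0.09, 0, 0, 0, 0.8], [-0.01, -0.03, 0.09, 0, 0, 0, 0.8], [-0.01, -0.03, 0.09, 0, 0, 0, 0.8], [-0.01, -0.03, 0.09, 0, 0, 0, 0.8], [-0.01, -0.03, 0.09, 0, 0, 0, 0.8], [-0.01, -0.03, 0.09, 0, 0, 0, 0.8]]}}

```text
clock: 29.97
eef_pos: [0.6024, 0.1175, 0.3281]
tool_rot: [-3.14, 0.0, 1.474]
ft_force: [0.3, -0.6, -0.3]
opening: 0.0703
grip_force: 0.0
```

```bash
python3 - <<'E'
from h import *
np.set_printoptions(precision=4,suppress=True)
s=state();print(s['clock'],s['eef_pos'],s['tool_rot'],s['ft_force'],s['opening'])
P=dict(a=(.6036,.073),b=(.5965,-.001),c=(.5885,-.076),d=(.611,.148))
for f,n in (('wrist','w11.png'),('top','t6.png')):
    im,d,p=shot(f,n); W=cloud(d,p); print(f)
    for k in P: print(k,top(W,P[k],.03+H[k],.035,.003),brass(im,W,P[k],.033+H[k]))
    print('probe',top(W,(.573,.296),.130,.04,.004))
    print('collar',top(W,(.573,.296),.066,.025,.002))
    print('holder',top(W,(.573,.296),.060,.06,.002))
E
```

```text
29.9667 [0.6024 0.1175 0.3281] [-3.1398  0.0001  1.4742] [ 0.295  -0.6436 -0.257 ] 0.07027469749206575
wrist
a (array([0.6039, 0.0742]), 22.720518112182617, 652, np.float64(0.057553721519560175)) (array([0.5952, 0.0885, 0.0608]), np.int64(23))
b (array([ 0.597, -0.   ]), 23.112213134765625, 623, np.float64(0.06546096341925303)) (array([ 0.5834, -0.0107,  0.0685]), np.int64(21))
c (array([ 0.5881, -0.0746]), 23.69371223449707, 535, np.float64(0.07336666939202958)) (array([ 0.5799, -0.0894,  0.0765]), np.int64(21))
d (array([0.6114, 0.1486]), 22.84560775756836, 845, np.float64(0.08145712733304597)) (array([0.6284, 0.1487, 0.0846]), np.int64(34))
probe None
collar (array([0.5726, 0.297 ]), 15.33743953704834, 201, np.float64(0.06551579658459411))
holder (array([0.569 , 0.2845]), 40.16329574584961, 1888, np.float64(0.0596685327937132))
top
a (array([0.6038, 0.0716]), 22.55588150024414, 143, np.float64(0.057925931046495786)) (array([0.5971, 0.0868, 0.061 ]), np.int64(8))
b (array([ 0.5971, -0.002 ]), 22.501495361328125, 156, np.float64(0.0658287521191131)) (array([ 0.5848, -0.0127,  0.0677]), np.int64(9))
c (array([ 0.5884, -0.0764]), 22.725217819213867, 151, np.float64(0.07414237584650732)) (array([ 0.5821, -0.0914,  0.0769]), np.int64(10))
d None (None, np.int64(0))
probe None
collar (array([0.5731, 0.2899]), 18.623178482055664, 24, np.float64(0.06615556059146625))
holder (array([0.5711, 0.2845]), 39.586341857910156, 218, np.float64(0.06018515614682421))
```

View pics/w11.png

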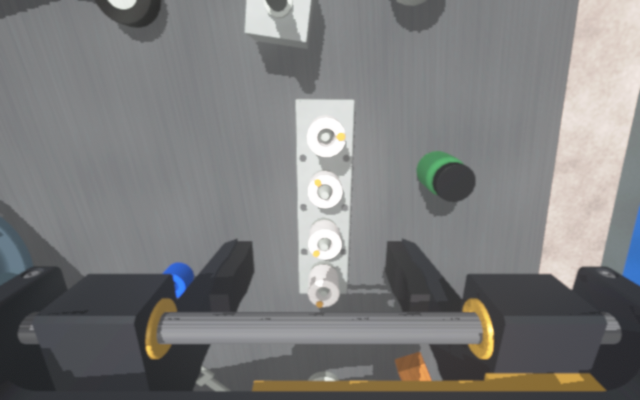

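Call:
{"fn": "move_arm", "kwargs": {"rows": [[-0.005, 0.03, -0.01, 0, 0, 0, 0.8], [-0.01, 0.06, -0.02, 0, 0, 0, 0.8], [-0.015, 0.09, -0.03, 0, 0, 0, 0.8], [-0.02, 0.12, -0.05, 0, 0, 0, 0.8], [-0.025, 0.15, -0.07, 0, 0, 0, 0.8], [-0.03, 0.18, -0.08, 0, 0, 0, 0.8], [-0.03, 0.18, -0.08, 0, 0, 0, 0.8], [-0.03, 0.18, -0.08, 0, 0, 0, 0.8], [-0.03, 0.18, -0.08, 0, 0, 0, 0.8], [-0.03, 0.18, -0.08, 0, 0, 0, 0.8]]}}

```text
clock: 30.9
eef_pos: [0.5734, 0.2963, 0.2502]
tool_rot: [3.14, -0.0, 1.473]
ft_force: [0.2, -0.3, -0.2]
opening: 0.0703
grip_force: 0.0
```

```bash
python3 - <<'E'
from h import *
np.set_printoptions(precision=4,suppress=True)
s=state();print(s['eef_pos'],s['tool_rot'])
im,d,p=shot('wrist','w12.png'); W=cloud(d,p)
print('probe',top(W,(.573,.296),.130,.04,.003)); print('collar',top(W,(.573,.296),.066,.022,.0015))
a=top(W,(.573,.296),.060,.06,.002); m=(np.hypot(W[...,0]-.573,W[...,1]-.296)<.06)&(abs(W[...,2]-.06)<.003)
print('holder',cv2.minAreaRect((W[m][:,:2]*1000).astype(np.float32)))
E
```

```text
[0.5734 0.2963 0.2502] [ 3.14   -0.0002  1.4728]
probe (array([0.5728, 0.2988]), 10.898908615112305, 494, np.float64(0.1295502424614373))
collar (array([0.5724, 0.2991]), 15.745835304260254, 234, np.float64(0.06557493104441553))
holder ((572.4579467773438, 298.3269348144531), (70.62956237792969, 70.06025695800781), 76.47853088378906)
```

Call:
{"fn": "move_arm", "kwargs": {"rows": [[-0.0003, 0.0014, -0.02, 0, 0, 0, 0.8], [-0.0003, 0.0014, -0.05, 0, 0, 0, 0.8], [-0.0003, 0.0014, -0.08, 0, 0, 0, 0.8], [-0.0003, 0.0014, -0.105, 0, 0, 0, 0.8], [-0.0003, 0.0014, -0.125, 0, 0, 0, 0.8], [-0.0003, 0.0014, -0.138, 0, 0, 0, 0.8], [-0.0003, 0.0014, -0.146, 0, 0, 0, 0.8], [-0.0003, 0.0014, -0.15, 0, 0, 0, 0.8], [-0.0003, 0.0014, -0.15, 0, 0, 0, 0.7], [-0.0003, 0.0014, -0.15, 0, 0, 0, 0.6]]}}

```text
clock: 31.78
eef_pos: [0.5732, 0.2987, 0.1005]
tool_rot: [3.14, -0.001, 1.474]
ft_force: [-0.8, 0.6, 0.4]
opening: 0.0593
grip_force: 0.0
```

Call:
{"fn": "move_arm", "kwargs": {"rows": [[0, 0, 0, 0, 0, 0, 0.5], [0, 0, 0, 0, 0, 0, 0.4], [0, 0, 0, 0, 0, 0, 0.35], [0, 0, 0, 0, 0, 0, 0.3], [0, 0, 0, 0, 0, 0, 0.25], [0, 0, 0, 0, 0, 0, 0.2], [0, 0, 0, 0, 0, 0, 0.1], [0, 0, 0, 0, 0, 0, 0.05], [0, 0, 0, 0, 0, 0, 0.05], [0, 0, 0, 0, 0, 0, 0.05]], "grip_force": 30}}

```text
clock: 32.62
eef_pos: [0.5725, 0.2987, 0.0995]
tool_rot: [3.141, -0.0, 1.474]
ft_force: [-0.4, 0.6, 2.3]
opening: 0.0213
grip_force: 30.0
```

Call:
{"fn": "move_arm", "kwargs": {"rows": [[0, 0, 0, 0, 0, 0, 0.05], [0, 0, 0, 0, 0, 0, 0.05], [0, 0, 0.01, 0, 0, 0, 0.05], [0, 0, 0.02, 0, 0, 0, 0.05], [0, 0, 0.035, 0, 0, 0, 0.05], [0, 0, 0.05, 0, 0, 0, 0.05], [0, 0, 0.07, 0, 0, 0, 0.05], [0, 0, 0.09, 0, 0, 0, 0.05], [0, 0, 0.11, 0, 0, 0, 0.05], [0, 0, 0.12, 0, 0, 0, 0.05]]}}

```text
clock: 33.45
eef_pos: [0.5732, 0.299, 0.223]
tool_rot: [3.138, -0.002, 1.474]
ft_force: [0.7, -0.6, -1.4]
opening: 0.021
grip_force: 30.0
```

```bash
python3 - <<'E'
from h import *
np.set_printoptions(precision=4,suppress=True)
s=state();e=s['eef_pos'];print(e,s['tool_rot'],s['ft_force'],s['opening'])
im,d,p=shot('wrist','w13.png'); W=cloud(d,p)
print('probe top',top(W,e[:2],e[2]+.03,.03,.006)); 
im,d,p=shot('scene','s13.png'); W=cloud(d,p)
q=W.reshape(-1,3); q=q[(np.hypot(*(q[:,:2]-e[:2]).T)<.012)&(q[:,2]<e[2]-.01)&(q[:,2]>.1)]
z=q[:,2]; print(len(q),np.percentile(z,[1,50]))
for lo in np.arange(e[2]-.1,e[2],.012):
    k=q[(z>lo)&(z<lo+.012)]
    if len(k): print(round(lo-e[2],3),k.mean(0),len(k))
u0,v0=[int(x) for x in cv2.projectPoints(np.float64([e]),cv2.Rodrigues(p['R'])[0],np.float64(p['t']),np.float64([[p['fx'],0,p['cx']],[0,p['fy'],p['cy']],[0,0,1]]),None)[0].ravel()]
print(u0,v0);cv2.imwrite('pics/s13c.png',cv2.resize(im[max(v0-50,0):v0+90,u0-70:u0+70],None,fx=4,fy=4,interpolation=cv2.INTER_CUBIC))
E
```

```text
[0.5732 0.299  0.223 ] [ 3.1379 -0.0016  1.4739] [ 0.6605 -0.566  -1.3702] 0.020983725732854615
probe top (array([0.5723, 0.3039]), 23.72053337097168, 1379, np.float64(0.25179874954829046))
96 [0.1369 0.1675]
-0.088 [0.5745 0.2976 0.1408] 11
-0.076 [0.5763 0.2969 0.154 ] 18
-0.064 [0.5764 0.2972 0.1647] 24
-0.052 [0.5776 0.2975 0.1748] 15
-0.04 [0.5813 0.298  0.1922] 20
-0.028 [0.5765 0.2893 0.1997] 7
-0.016 [0.5772 0.2879 0.2092] 1
454 165
```

View pics/s13c.png

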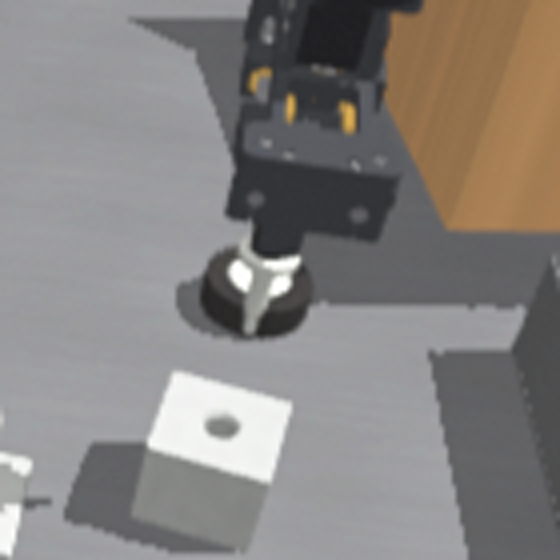

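Call:
{"fn": "move_arm", "kwargs": {"rows": [[0, -0.02, 0, 0, 0, 0, 0.05], [0, -0.055, 0, 0, 0, 0, 0.05], [0, -0.09, 0, 0, 0, 0, 0.05], [0, -0.125, 0, 0, 0, 0, 0.05], [0, -0.16, 0, 0, 0, 0, 0.05], [0, -0.195, 0, 0, 0, 0, 0.05], [0, -0.23, 0, 0, 0, 0, 0.05], [0, -0.265, 0, 0, 0, 0, 0.05], [0, -0.3, 0, 0, 0, 0, 0.05], [0, -0.335, 0, 0, 0, 0, 0.05]]}}

```text
clock: 34.38
eef_pos: [0.5712, -0.0378, 0.2177]
tool_rot: [-3.139, -0.0, 1.474]
ft_force: [0.5, -0.2, -1.8]
opening: 0.0216
grip_force: 30.0
```

Call:
{"fn": "move_arm", "kwargs": {"rows": [[0, -0.035, 0, 0, 0, 0, 0.05], [0, -0.07, 0, 0, 0, 0, 0.05], [0, -0.105, 0, 0, 0, 0, 0.05], [0, -0.14, 0, 0, 0, 0, 0.05], [0, -0.175, 0, 0, 0, 0, 0.05], [0, -0.21, 0, 0, 0, 0, 0.05], [0, -0.245, 0, 0, 0, 0, 0.05], [0, -0.28, 0, 0, 0, 0, 0.05], [0, -0.31, 0, 0, 0, 0, 0.05], [0, -0.33, 0, 0, 0, 0, 0.05]]}}

```text
clock: 35.22
eef_pos: [0.571, -0.3691, 0.2172]
tool_rot: [-3.14, -0.001, 1.472]
ft_force: [0.9, -0.2, -1.3]
opening: 0.0211
grip_force: 30.0
```

Call:
{"fn": "move_arm", "kwargs": {"rows": [[0, -0.02, 0, 0, 0, 0, 0.05], [0, -0.02, 0, 0, 0, 0, 0.05], [0, -0.02, 0, 0, 0, 0, 0.05], [0, -0.02, 0, 0, 0, 0, 0.05], [0, -0.02, 0, 0, 0, 0, 0.05], [0, -0.02, 0, 0, 0, 0, 0.05], [0, -0.02, 0, 0, 0, 0, 0.05], [0, -0.02, 0, 0, 0, 0, 0.05], [0, -0.02, 0, 0, 0, 0, 0.05], [0, -0.02, 0, 0, 0, 0, 0.05]]}}

```text
clock: 36.05
eef_pos: [0.5724, -0.3862, 0.2194]
tool_rot: [3.141, 0.0, 1.474]
ft_force: [0.7, -0.1, -0.9]
opening: 0.0212
grip_force: 30.0
```

```bash
python3 - <<'E'
from h import *
np.set_printoptions(precision=4,suppress=True)
s=state();e=s['eef_pos'];print(e,s['tool_rot'],s['ft_force'],s['opening'])
im,d,p=shot('wrist','w14.png'); W=cloud(d,p)
print('datum',top(W,(.566,-.333),.048,.03,.0015),top(W,(.566,-.333),.045,.03,.0015),brass(im,W,(.566,-.333),.048))
im,d,p=shot('top','t14.png');W=cloud(d,p)
P=dict(a=(.6036,.073),b=(.5965,-.001),c=(.5885,-.076),d=(.611,.148))
for k in P: print(k,top(W,P[k],.03+H[k],.035,.003),brass(im,W,P[k],.033+H[k]))
E
```

```text
[ 0.5724 -0.3862  0.2194] [3.1414 0.0002 1.4741] [ 0.7252 -0.1218 -0.9216] 0.02122849589523302
datum (array([ 0.5655, -0.3378]), 11.345846176147461, 165, np.float64(0.04754891650209232)) (array([ 0.5649, -0.3334]), 15.911945343017578, 693, np.float64(0.04464787234292534)) (array([ 0.5646, -0.3332,  0.0476]), np.int64(113))
a (array([0.6036, 0.0715]), 22.517993927001953, 135, np.float64(0.05813082776871596)) (array([0.5972, 0.0869, 0.0602]), np.int64(8))
b (array([ 0.5972, -0.002 ]), 22.567262649536133, 148, np.float64(0.06605508661666301)) (array([ 0.5845, -0.0127,  0.0694]), np.int64(9))
c (array([ 0.5885, -0.0761]), 22.559329986572266, 164, np.float64(0.07378678430336337)) (array([ 0.5815, -0.0921,  0.0771]), np.int64(10))
d (array([0.6119, 0.1466]), 23.089494705200195, 146, np.float64(0.08215543137319245)) (array([0.63  , 0.1475, 0.0848]), np.int64(8))
```

Call:
{"fn": "move_arm", "kwargs": {"rows": [[-0.007, 0.02, 0, 0, 0, 0, 0.05], [-0.007, 0.04, -0.01, 0, 0, 0, 0.05], [-0.007, 0.053, -0.025, 0, 0, 0, 0.05], [-0.007, 0.053, -0.04, 0, 0, 0, 0.05], [-0.007, 0.053, -0.055, 0, 0, 0, 0.05], [-0.007, 0.053, -0.064, 0, 0, 0, 0.05], [-0.007, 0.053, -0.064, 0, 0, 0, 0.05], [-0.007, 0.053, -0.064, 0, 0, 0, 0.05], [-0.007, 0.053, -0.064, 0, 0, 0, 0.05], [-0.007, 0.053, -0.064, 0, 0, 0, 0.05]]}}

```text
clock: 36.98
eef_pos: [0.5659, -0.3341, 0.1565]
tool_rot: [3.14, 0.001, 1.474]
ft_force: [-0.4, 0.1, -2.0]
opening: 0.0209
grip_force: 30.0
```

Call:
{"fn": "move_arm", "kwargs": {"rows": [[0, 0, -0.004, 0, 0, 0, 0.05], [0, 0, -0.008, 0, 0, 0, 0.05], [0, 0, -0.012, 0, 0, 0, 0.05], [0, 0, -0.015, 0, 0, 0, 0.05], [0, 0, -0.017, 0, 0, 0, 0.05], [0, 0, -0.0185, 0, 0, 0, 0.05], [0, 0, -0.0195, 0, 0, 0, 0.05], [0, 0, -0.0195, 0, 0, 0, 0.05], [0, 0, -0.0195, 0, 0, 0, 0.05], [0, 0, -0.0195, 0, 0, 0, 0.05]]}}

```text
clock: 37.82
eef_pos: [0.5654, -0.3334, 0.136]
tool_rot: [3.141, 0.0, 1.474]
ft_force: [-1.4, 0.5, 0.7]
opening: 0.021
grip_force: 30.0
```

```bash
python3 - <<'E'
from h import *
np.set_printoptions(precision=4,suppress=True)
s=state();e=s['eef_pos'];print(e,s['tool_rot'],s['ft_force'],s['opening'])
im,d,p=shot('wrist','w15.png')
cv2.imwrite('pics/w15c.png',cv2.resize(im[160:400,220:430],None,fx=2.4,fy=2.4,interpolation=cv2.INTER_CUBIC))
E
```

```text
[ 0.5654 -0.3334  0.136 ] [3.1415 0.0001 1.4738] [-1.3897  0.4904  0.6519] 0.021047959285691677
```

View pics/w15c.png

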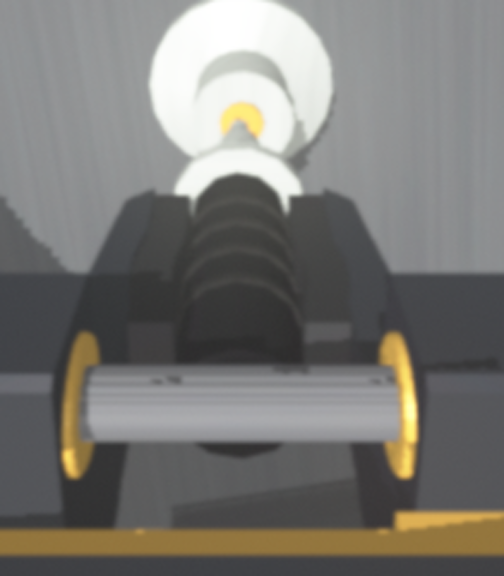

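Call:
{"fn": "move_arm", "kwargs": {"rows": [[0, 0, 0, 0, 0, 0, 0.05], [0, 0, 0, 0, 0, 0, 0.05], [0, 0, 0.01, 0, 0, 0, 0.05], [0, 0, 0.03, 0, 0, 0, 0.05], [0, 0, 0.055, 0, 0, 0, 0.05], [0, 0, 0.08, 0, 0, 0, 0.05], [0.0, 0.02, 0.084, 0, 0, 0, 0.05], [0.003, 0.055, 0.084, 0, 0, 0, 0.05], [0.006, 0.09, 0.084, 0, 0, 0, 0.05], [0.009, 0.125, 0.084, 0, 0, 0, 0.05]]}}

```text
clock: 38.7
eef_pos: [0.5739, -0.2065, 0.2197]
tool_rot: [3.141, -0.0, 1.473]
ft_force: [0.8, 0.0, -2.1]
opening: 0.0213
grip_force: 30.0
```

Call:
{"fn": "move_arm", "kwargs": {"rows": [[0.003, 0.035, 0, 0, 0, 0, 0.05], [0.006, 0.07, 0, 0, 0, 0, 0.05], [0.009, 0.105, 0, 0, 0, 0, 0.05], [0.012, 0.14, 0, 0, 0, 0, 0.05], [0.015, 0.175, 0, 0, 0, 0, 0.05], [0.018, 0.21, 0, 0, 0, 0, 0.05], [0.02, 0.245, 0, 0, 0, 0, 0.05], [0.022, 0.275, 0, 0, 0, 0, 0.05], [0.022, 0.297, 0, 0, 0, 0, 0.05], [0.022, 0.297, 0, 0, 0, 0, 0.05]]}}

```text
clock: 39.53
eef_pos: [0.5952, 0.0937, 0.2195]
tool_rot: [-3.141, -0.002, 1.478]
ft_force: [-1.2, -0.6, -1.1]
opening: 0.0214
grip_force: 30.0
```

Call:
{"fn": "move_arm", "kwargs": {"rows": [[0, 0, 0, 0, 0, 0, 0.05], [0, 0, 0, 0, 0, 0, 0.05], [0, 0, -0.01, 0, 0, 0, 0.05], [0, 0, -0.02, 0, 0, 0, 0.05], [0, 0, -0.03, 0, 0, 0, 0.05], [0, 0, -0.04, 0, 0, 0, 0.05], [0, 0, -0.045, 0, 0, 0, 0.05], [0, 0, -0.045, 0, 0, 0, 0.05], [0, 0, -0.045, 0, 0, 0, 0.05], [0, 0, -0.045, 0, 0, 0, 0.05]]}}

```text
clock: 40.37
eef_pos: [0.5967, 0.0886, 0.175]
tool_rot: [3.141, -0.0, 1.474]
ft_force: [1.0, -0.4, -1.6]
opening: 0.021
grip_force: 30.0
```

Call:
{"fn": "move_arm", "kwargs": {"rows": [[-0.0005, 0, -0.006, 0, 0, 0, 0.05], [-0.0005, 0, -0.012, 0, 0, 0, 0.05], [-0.0005, 0, -0.017, 0, 0, 0, 0.05], [-0.0005, 0, -0.021, 0, 0, 0, 0.05], [-0.0005, 0, -0.024, 0, 0, 0, 0.05], [-0.0005, 0, -0.026, 0, 0, 0, 0.05], [-0.0005, 0, -0.026, 0, 0, 0, 0.05], [-0.0005, 0, -0.026, 0, 0, 0, 0.05], [-0.0005, 0, -0.026, 0, 0, 0, 0.05], [-0.0005, 0, -0.026, 0, 0, 0, 0.05]]}}

```text
clock: 41.2
eef_pos: [0.5959, 0.0887, 0.149]
tool_rot: [3.141, -0.0, 1.474]
ft_force: [-0.6, -0.1, 0.6]
opening: 0.0213
grip_force: 30.0
```

```bash
python3 - <<'E'
from h import *
np.set_printoptions(precision=4,suppress=True)
s=state();e=s['eef_pos'];print(e,s['tool_rot'],s['ft_force'],s['opening'])
im,d,p=shot('wrist','w16.png')
cv2.imwrite('pics/w16c.png',cv2.resize(im[140:300,220:430],None,fx=2.8,fy=2.8,interpolation=cv2.INTER_CUBIC))
E
```

```text
[0.5959 0.0887 0.149 ] [ 3.1413 -0.      1.4739] [-0.5817 -0.1486  0.584 ] 0.02134934514398806
```

View pics/w16c.png

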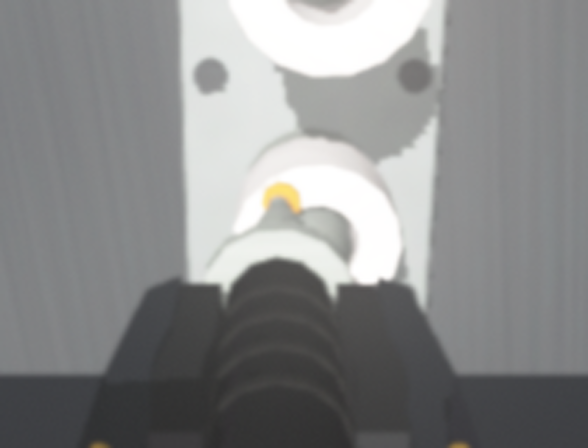

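Call:
{"fn": "move_arm", "kwargs": {"rows": [[0, 0, 0, 0, 0, 0, 0.05], [0, 0, 0, 0, 0, 0, 0.05], [0, 0, 0.01, 0, 0, 0, 0.05], [0, 0, 0.03, 0, 0, 0, 0.05], [0, 0, 0.051, 0, 0, 0, 0.05], [-0.004, -0.03, 0.051, 0, 0, 0, 0.05], [-0.008, -0.065, 0.051, 0, 0, 0, 0.05], [-0.012, -0.0993, 0.051, 0, 0, 0, 0.05], [-0.012, -0.0993, 0.051, 0, 0, 0, 0.05], [-0.012, -0.0993, 0.051, 0, 0, 0, 0.05]]}}

```text
clock: 42.08
eef_pos: [0.584, -0.0124, 0.2004]
tool_rot: [3.141, 0.0, 1.47]
ft_force: [-0.3, 0.8, -1.1]
opening: 0.0211
grip_force: 30.0
```

Call:
{"fn": "move_arm", "kwargs": {"rows": [[0, 0, 0, 0, 0, 0, 0.05], [0, 0, -0.004, 0, 0, 0, 0.05], [0, 0, -0.008, 0, 0, 0, 0.05], [0, 0, -0.013, 0, 0, 0, 0.05], [0, 0, -0.018, 0, 0, 0, 0.05], [0, 0, -0.02, 0, 0, 0, 0.05], [0, 0, -0.02, 0, 0, 0, 0.05], [0, 0, -0.02, 0, 0, 0, 0.05], [0, 0, -0.02, 0, 0, 0, 0.05], [0, 0, -0.02, 0, 0, 0, 0.05]]}}

```text
clock: 42.92
eef_pos: [0.584, -0.0107, 0.18]
tool_rot: [3.141, 0.0, 1.474]
ft_force: [0.3, 0.1, -2.1]
opening: 0.0217
grip_force: 30.0
```

Call:
{"fn": "move_arm", "kwargs": {"rows": [[0, 0, -0.006, 0, 0, 0, 0.05], [0, 0, -0.011, 0, 0, 0, 0.05], [0, 0, -0.015, 0, 0, 0, 0.05], [0, 0, -0.019, 0, 0, 0, 0.05], [0, 0, -0.022, 0, 0, 0, 0.05], [0, 0, -0.0235, 0, 0, 0, 0.05], [0, 0, -0.0235, 0, 0, 0, 0.05], [0, 0, -0.0235, 0, 0, 0, 0.05], [0, 0, -0.0235, 0, 0, 0, 0.05], [0, 0, -0.0235, 0, 0, 0, 0.05]]}}

```text
clock: 43.75
eef_pos: [0.5838, -0.0107, 0.1565]
tool_rot: [3.141, 0.0, 1.474]
ft_force: [-1.4, 0.5, -0.2]
opening: 0.021
grip_force: 30.0
```

```bash
python3 - <<'E'
from h import *
im,d,p=shot('wrist','w17.png')
cv2.imwrite('pics/w17c.png',cv2.resize(im[140:300,220:430],None,fx=2.8,fy=2.8,interpolation=cv2.INTER_CUBIC))
E
```

```text
(no output)
```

View pics/w17c.png

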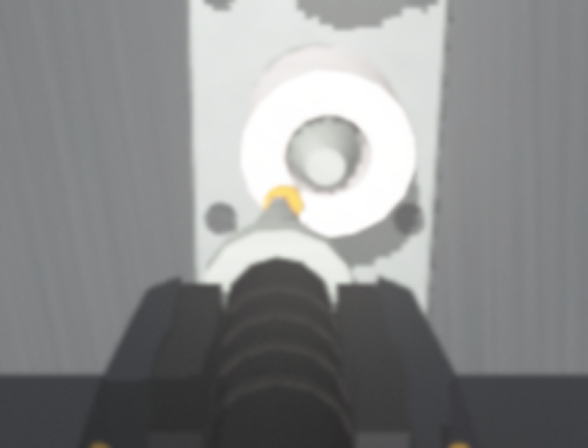

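Call:
{"fn": "move_arm", "kwargs": {"rows": [[0, 0, -0.0015, 0, 0, 0, 0.05], [0, 0, -0.0015, 0, 0, 0, 0.05], [0, 0, -0.0015, 0, 0, 0, 0.05], [0, 0, -0.0015, 0, 0, 0, 0.05], [0, 0, 0.01, 0, 0, 0, 0.05], [0, 0, 0.03, 0, 0, 0, 0.05], [0, 0, 0.0485, 0, 0, 0, 0.05], [-0.001, -0.03, 0.0485, 0, 0, 0, 0.05], [-0.002, -0.06, 0.0485, 0, 0, 0, 0.05], [-0.003, -0.0787, 0.0485, 0, 0, 0, 0.05]]}}

```text
clock: 44.63
eef_pos: [0.5811, -0.0913, 0.206]
tool_rot: [3.14, 0.001, 1.474]
ft_force: [0.1, 0.7, -1.9]
opening: 0.0211
grip_force: 30.0
```

Call:
{"fn": "move_arm", "kwargs": {"rows": [[0, 0, 0, 0, 0, 0, 0.05], [0, 0, -0.004, 0, 0, 0, 0.05], [0, 0, -0.008, 0, 0, 0, 0.05], [0, 0, -0.012, 0, 0, 0, 0.05], [0, 0, -0.016, 0, 0, 0, 0.05], [0, 0, -0.016, 0, 0, 0, 0.05], [0, 0, -0.016, 0, 0, 0, 0.05], [0, 0, -0.016, 0, 0, 0, 0.05], [0, 0, -0.016, 0, 0, 0, 0.05], [0, 0, -0.016, 0, 0, 0, 0.05]]}}

```text
clock: 45.47
eef_pos: [0.581, -0.0893, 0.189]
tool_rot: [3.141, 0.0, 1.474]
ft_force: [0.1, 0.1, -0.7]
opening: 0.0212
grip_force: 30.0
```

Call:
{"fn": "move_arm", "kwargs": {"rows": [[0, 0, -0.006, 0, 0, 0, 0.05], [0, 0, -0.011, 0, 0, 0, 0.05], [0, 0, -0.016, 0, 0, 0, 0.05], [0, 0, -0.02, 0, 0, 0, 0.05], [0, 0, -0.023, 0, 0, 0, 0.05], [0, 0, -0.0245, 0, 0, 0, 0.05], [0, 0, -0.0245, 0, 0, 0, 0.05], [0, 0, -0.0245, 0, 0, 0, 0.05], [0, 0, -0.0245, 0, 0, 0, 0.05], [0, 0, -0.0245, 0, 0, 0, 0.05]]}}

```text
clock: 46.3
eef_pos: [0.5809, -0.0894, 0.1645]
tool_rot: [3.141, 0.0, 1.474]
ft_force: [-1.0, 0.8, -0.1]
opening: 0.0215
grip_force: 30.0
```

```bash
python3 - <<'E'
from h import *
im,d,p=shot('wrist','w18.png')
cv2.imwrite('pics/w18c.png',cv2.resize(im[140:300,220:430],None,fx=2.8,fy=2.8,interpolation=cv2.INTER_CUBIC))
E
```

```text
(no output)
```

View pics/w18c.png

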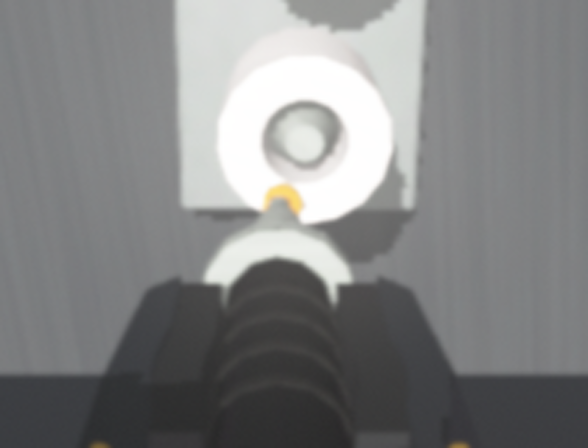

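The tip is on pad c at (280,200). I'll hold briefly with slightly more push, then go to d.

Call:
{"fn": "move_arm", "kwargs": {"rows": [[0, 0, -0.001, 0, 0, 0, 0.05], [0, 0, -0.001, 0, 0, 0, 0.05], [0, 0, -0.001, 0, 0, 0, 0.05], [0, 0, -0.001, 0, 0, 0, 0.05], [0, 0, 0.01, 0, 0, 0, 0.05], [0, 0, 0.03, 0, 0, 0, 0.05], [0, 0, 0.05, 0, 0, 0, 0.05], [0.004, 0.02, 0.05, 0, 0, 0, 0.05], [0.01, 0.05, 0.05, 0, 0, 0, 0.05], [0.016, 0.08, 0.05, 0, 0, 0, 0.05]]}}

```text
clock: 47.18
eef_pos: [0.5973, -0.0093, 0.2156]
tool_rot: [3.14, 0.0, 1.472]
ft_force: [0.3, 0.1, -1.2]
opening: 0.021
grip_force: 30.0
```

Call:
{"fn": "move_arm", "kwargs": {"rows": [[0.006, 0.03, 0, 0, 0, 0, 0.05], [0.012, 0.06, 0, 0, 0, 0, 0.05], [0.018, 0.09, 0, 0, 0, 0, 0.05], [0.024, 0.12, 0, 0, 0, 0, 0.05], [0.029, 0.145, 0, 0, 0, 0, 0.05], [0.032, 0.158, 0, 0, 0, 0, 0.05], [0.032, 0.158, 0, 0, 0, 0, 0.05], [0.032, 0.158, 0, 0, 0, 0, 0.05], [0.032, 0.158, -0.01, 0, 0, 0, 0.05], [0.032, 0.158, -0.015, 0, 0, 0, 0.05]]}}

```text
clock: 48.02
eef_pos: [0.6285, 0.1471, 0.1982]
tool_rot: [-3.141, 0.001, 1.472]
ft_force: [-0.7, 0.7, -0.9]
opening: 0.0214
grip_force: 30.0
```

Call:
{"fn": "move_arm", "kwargs": {"rows": [[0, 0, 0, 0, 0, 0, 0.05], [0, 0, 0, 0, 0, 0, 0.05], [0, 0, 0, 0, 0, 0, 0.05], [0, 0, 0, 0, 0, 0, 0.05], [0, 0, 0, 0, 0, 0, 0.05], [0, 0, 0, 0, 0, 0, 0.05], [0, 0, 0, 0, 0, 0, 0.05], [0, 0, 0, 0, 0, 0, 0.05], [0, 0, 0, 0, 0, 0, 0.05], [0, 0, 0, 0, 0, 0, 0.05]]}}

```text
clock: 48.85
eef_pos: [0.6288, 0.1487, 0.1993]
tool_rot: [3.142, 0.0, 1.474]
ft_force: [1.2, 0.1, -1.8]
opening: 0.0211
grip_force: 30.0
```

Press on d: z target 0.172.

Call:
{"fn": "move_arm", "kwargs": {"rows": [[0, 0, -0.006, 0, 0, 0, 0.05], [0, 0, -0.012, 0, 0, 0, 0.05], [0, 0, -0.017, 0, 0, 0, 0.05], [0, 0, -0.021, 0, 0, 0, 0.05], [0, 0, -0.025, 0, 0, 0, 0.05], [0, 0, -0.0275, 0, 0, 0, 0.05], [0, 0, -0.0275, 0, 0, 0, 0.05], [0, 0, -0.0275, 0, 0, 0, 0.05], [0, 0, -0.0275, 0, 0, 0, 0.05], [0, 0, -0.0275, 0, 0, 0, 0.05]]}}

```text
clock: 49.68
eef_pos: [0.6291, 0.1486, 0.1722]
tool_rot: [3.141, -0.0, 1.474]
ft_force: [-1.1, 0.1, 0.7]
opening: 0.0215
grip_force: 30.0
```

```bash
python3 - <<'E'
from h import *
im,d,p=shot('wrist','w19.png')
cv2.imwrite('pics/w19c.png',cv2.resize(im[140:300,220:430],None,fx=2.8,fy=2.8,interpolation=cv2.INTER_CUBIC))
E
```

View pics/w19c.png

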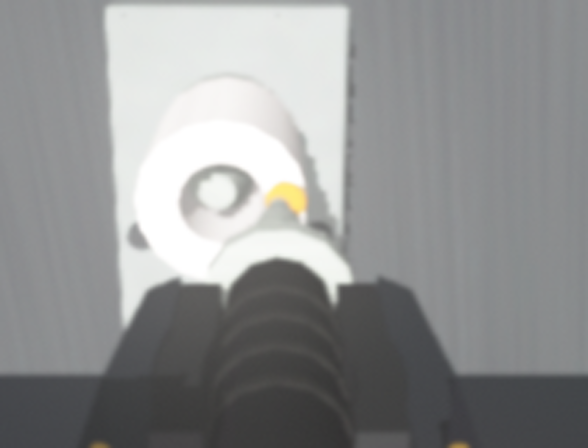

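Call:
{"fn": "move_arm", "kwargs": {"rows": [[0, 0, -0.0005, 0, 0, 0, 0.05], [0, 0, -0.0005, 0, 0, 0, 0.05], [0, 0, 0, 0, 0, 0, 0.05], [0, 0, 0.015, 0, 0, 0, 0.05], [0, 0, 0.035, 0, 0, 0, 0.05], [-0.01, 0.02, 0.045, 0, 0, 0, 0.05], [-0.02, 0.05, 0.045, 0, 0, 0, 0.05], [-0.03, 0.08, 0.045, 0, 0, 0, 0.05], [-0.04, 0.11, 0.045, 0, 0, 0, 0.05], [-0.0563, 0.14, 0.045, 0, 0, 0, 0.05]]}}

```text
clock: 50.57
eef_pos: [0.5726, 0.2896, 0.2166]
tool_rot: [3.141, -0.0, 1.473]
ft_force: [0.2, 0.1, -1.2]
opening: 0.0214
grip_force: 30.0
```

Call:
{"fn": "move_arm", "kwargs": {"rows": [[0, 0.01, 0, 0, 0, 0, 0.05], [0, 0.01, 0, 0, 0, 0, 0.05], [0, 0.01, 0, 0, 0, 0, 0.05], [0, 0.01, 0, 0, 0, 0, 0.05], [0, 0.01, 0, 0, 0, 0, 0.05], [0, 0.01, 0, 0, 0, 0, 0.05], [0, 0.01, 0, 0, 0, 0, 0.05], [0, 0.01, 0, 0, 0, 0, 0.05], [0, 0.01, 0, 0, 0, 0, 0.05], [0, 0.01, 0, 0, 0, 0, 0.05]]}}

```text
clock: 51.4
eef_pos: [0.5726, 0.2984, 0.2167]
tool_rot: [-3.142, -0.0, 1.473]
ft_force: [-0.5, -0.1, -1.1]
opening: 0.0212
grip_force: 30.0
```

Call:
{"fn": "move_arm", "kwargs": {"rows": [[0, 0.0002, -0.015, 0, 0, 0, 0.05], [0, 0.0002, -0.03, 0, 0, 0, 0.05], [0, 0.0002, -0.045, 0, 0, 0, 0.05], [0, 0.0002, -0.06, 0, 0, 0, 0.05], [0, 0.0002, -0.075, 0, 0, 0, 0.05], [0, 0.0002, -0.09, 0, 0, 0, 0.05], [0, 0.0002, -0.1, 0, 0, 0, 0.05], [0, 0.0002, -0.107, 0, 0, 0, 0.05], [0, 0.0002, -0.112, 0, 0, 0, 0.05], [0, 0.0002, -0.115, 0, 0, 0, 0.05]]}}

```text
clock: 52.23
eef_pos: [0.5725, 0.2988, 0.1014]
tool_rot: [-3.141, 0.0, 1.474]
ft_force: [-0.8, 0.4, -0.6]
opening: 0.0212
grip_force: 30.0
```

Call:
{"fn": "move_arm", "kwargs": {"rows": [[0, 0, -0.001, 0, 0, 0, 0.05], [0, 0, -0.0015, 0, 0, 0, 0.05], [0, 0, -0.0015, 0, 0, 0, 0.05], [0, 0, -0.0015, 0, 0, 0, 0.1], [0, 0, -0.0015, 0, 0, 0, 0.27], [0, 0, -0.0015, 0, 0, 0, 0.3], [0, 0, -0.0015, 0, 0, 0, 0.4], [0, 0, -0.0015, 0, 0, 0, 0.5], [0, 0, -0.0015, 0, 0, 0, 0.6], [0, 0, -0.0015, 0, 0, 0, 0.7]]}}

```text
clock: 53.07
eef_pos: [0.5726, 0.2988, 0.1003]
tool_rot: [3.141, -0.0, 1.474]
ft_force: [-0.3, -0.5, 0.4]
opening: 0.0512
grip_force: 0.0
```

Call:
{"fn": "move_arm", "kwargs": {"rows": [[0, 0, 0, 0, 0, 0, 0.7], [0, 0, 0.01, 0, 0, 0, 0.7], [0, 0, 0.03, 0, 0, 0, 0.7], [0, 0, 0.05, 0, 0, 0, 0.7], [0, 0, 0.08, 0, 0, 0, 0.7], [0, 0, 0.11, 0, 0, 0, 0.7], [0, 0, 0.14, 0, 0, 0, 0.7], [0, 0, 0.16, 0, 0, 0, 0.7], [0, 0, 0.16, 0, 0, 0, 0.7], [0, 0, 0.16, 0, 0, 0, 0.7]]}}

```text
clock: 53.9
eef_pos: [0.5732, 0.2991, 0.2624]
tool_rot: [3.138, -0.001, 1.474]
ft_force: [0.6, -0.6, -0.6]
opening: 0.0618
grip_force: 0.0
```

```bash
python3 - <<'E'
from h import *
np.set_printoptions(precision=4,suppress=True)
s=state();print(s['clock'],s['eef_pos'],s['tool_rot'],s['ft_force'])
im,d,p=shot('wrist','w20.png'); W=cloud(d,p)
print('probe',top(W,(.573,.298),.130,.04,.003)); print('collar',top(W,(.573,.298),.066,.022,.0015))
im,d,p=shot('top','t20.png');W=cloud(d,p)
P=dict(a=(.6036,.073),b=(.5965,-.001),c=(.5885,-.076),d=(.611,.148))
for k in P: print(k,top(W,P[k],.03+H[k],.035,.003))
E
```

```text
53.9 [0.5732 0.2991 0.2624] [ 3.1381 -0.0015  1.4739] [ 0.5939 -0.6071 -0.5954]
probe (array([0.5717, 0.2992]), 10.741597175598145, 448, np.float64(0.1295459411016207))
collar (array([0.5716, 0.2992]), 15.588902473449707, 214, np.float64(0.06558842244806229))
a (array([0.6037, 0.072 ]), 22.410503387451172, 142, np.float64(0.05786781169172171))
b (array([ 0.597 , -0.0023]), 22.593650817871094, 161, np.float64(0.06600935429550336))
c (array([ 0.5881, -0.0762]), 22.70082664489746, 141, np.float64(0.0741472822577445))
d (array([0.6128, 0.1462]), 22.90993309020996, 148, np.float64(0.08218749090605625))
```

```bash
python3 -c "
from h import *
print(manip.close_job())"
```

```text
the job is handed in; nothing more can be done
None
```

I've handed the job in at about 54 s on the robot's clock, though no verdict came back. All four sleeves are home on their own pins, the probe touched the datum and then pads a, b, c and d in order, and it is back in its holder with the collar flat.

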